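# Make up a batch of cartons and count it on the batch counter

### The job

Clear the last batch from the batch counter by clicking its thumb lever back to the zero notch (the broad mark), then make up the new batch: stack every closed carton on the bench flat and squarely into one column in the middle of the wooden packing board, long sides along its long side, set the small square tin flat and square on the middle of the top carton, and click the lever forward one notch for each carton (not the tin), one click at a time with a short rest in every notch. Finish with the lever in the notch that equals the number of cartons, and leave everything else on the bench where it is.

Things in the scene. Friction and masses are not known exactly. Their poses are not given: they have to be found in the camera images.
- lever (a joint): index lever of the batch counter, rad: 0 in the zero notch (broad mark, left end as the robot sees it), growing anticlockwise seen from above, to the right. Seven notches 0.25 rad apart (0 to 1.50), each at a black line on the housing (zero 6 mm broad, others 2.5 mm); end stops 0.06 rad past the ends. A spring detent pulls it into the nearest notch; about 4 N at the pin clicks it over
- lever_tab (a point): thumb pin at the outer end of the lever arm, 75 mm from the lever axis: upright black round pin, 14 mm across, top 84 mm above the bench; this point is on its axis 66 mm above the bench. Below it: the flat arm (12 mm wide, top 44 mm above the bench) and the housing (top 38 mm). The pin is free all round above 45 mm. Axes turn with the lever
- counter_axis (a point): on the vertical lever axis, 40 mm above the bench, at the middle of the counter: a grey box 130 (x) x 150 (y) x 38 mm high, fixed to the bench; its hub is 40 mm across, top 51 mm above the bench. x, y along the box's sides; the lever points along -x (towards the robot) at 0.75 rad
- board_top (a point): centre of the top face of the packing board, a fixed wooden board 134 (x) x 96 (y) x 12 mm high; z up, x along its long side
- carton1_mid (a point): closed kraft carton, 104 (x, long) x 66 (y) x 28 mm (z) high, 0.09 to 0.18 kg, starting flat on the bench; this point is its centre, half-way up. All cartons are alike, in any order; those not there read None
- carton2_mid (a point): closed kraft carton, 104 (x, long) x 66 (y) x 28 mm (z) high, 0.09 to 0.18 kg, starting flat on the bench; this point is its centre, half-way up. All cartons are alike, in any order; those not there read None
- carton3_mid (a point): closed kraft carton, 104 (x, long) x 66 (y) x 28 mm (z) high, 0.09 to 0.18 kg, starting flat on the bench; this point is its centre, half-way up. All cartons are alike, in any order; those not there read None
- carton4_mid (a point): closed kraft carton, 104 (x, long) x 66 (y) x 28 mm (z) high, 0.09 to 0.18 kg, starting flat on the bench; this point is its centre, half-way up. All cartons are alike, in any order; those not there read None
- carton5_mid (a point): closed kraft carton, 104 (x, long) x 66 (y) x 28 mm (z) high, 0.09 to 0.18 kg, starting flat on the bench; this point is its centre, half-way up. All cartons are alike, in any order; those not there read None
- tin_mid (a point): closed square aluminium tin, 52 x 52 x 24 mm high, 0.1 kg, starting flat on the bench on the far side of the counter; this point is its centre, half-way up
- coasters: bystander: stack of round dark leather coasters, 100 mm across, 40 mm high; origin at its underside
- wallets: bystander: pile of dark leather card wallets, 75 x 100 mm, 36 mm high; origin at its underside
- spool: bystander: grey thread spool, 26 mm across, 32 mm high, standing among the cartons; origin at its underside
- mallet: bystander: wooden mallet lying down, 240 mm long; origin at its underside
- dye: bystander: amber dye bottle, 56 mm across, 110 mm high; origin at its underside
- hot_pen: bystander: heated marking pen with orange grip, lying down, 170 mm long; origin at its underside

How it is judged:
By the outcome, as a careful person would: the job done as asked, in the order asked, and still so for the second after the job is handed in, with the robot touching nothing.
Of carton3, carton4, carton5 only 1 to 3 are there at a start; the rules pass over those that are not, and their reading is None.
At some moment in a run one of tin may be knocked a few centimetres aside while the robot is not near it.
Once in a run the grip may slacken for a moment while it holds something.
It also fails if it takes over 210 s, if anything falls off the work surface, if the arm or the gripper's body presses on something with over 40 N, if the wrist force passes 120 N, or if a joint passes its speed limit or range.

### The arm

A 6-joint arm with a two-finger parallel gripper is mounted at the origin on the work surface. World frame = base frame: x ahead of the robot, y to its left, z up, the work surface at z = 0. Lengths are in m, angles in rad, forces in N, time in s.
With the tool pointing down it reaches from about 0.225 to 0.875 m from the base axis. Payload 3.4 kg.
Tool frame: the origin (TCP) lies on the centre line of the jaws, within the pads' length; the fingertips stand 17 mm ahead of it and the grasp point (between the pads) lies 2 mm behind it (nose_length is the distance from the TCP to the fingertips, in m); z points along the fingers, y is the line along which they close (so a half turn about z gives the same grasp; the last joint's range is limited). The gripper opens to 85 mm and grips with 20 to 120 N. Pads are 22 mm wide; open, the fingers measure 114 mm over their backs; the gripper's body (76 mm by 85 mm) begins 54 mm behind the grasp point. The pads swing forward as they close: fully open they stand 13 mm farther back than shut.
Start: joints at [1.165, 0.276, 1.505, -0, 1.361, -0.121], TCP at [0.162, 0.552, 0.248] pointing down, gripper open.
Joint ranges: [-2.89, 2.89], [-0.75, 2.08], [0.22, 2.7], [-1.18, 4.32], [0.11, 2.71], [-2.7, 2.7]. Speed limits (rad/s): [2.57, 2.57, 3.14, 3.14, 3.14, 3.14].

### API

Orientations are given as a unit quaternion [w, x, y, z].
In Python, from rig import get_state, get_image, sign_off, find_in, place_of, nose_length gives the robot as it stands.
- The arm moves only by the tool apply_moves, never from a script. Its argument "deltas" is one flat list of numbers, 5 for each row, row after row: the finger opening in mm, from 0 to 85.4, then the shift along the tool's x, y, z in mm, then the turn about the tool's z in degrees. A call has 1 to 12 rows; each row is the pose to reach, as a shift and turn from the pose commanded when the call began, along the tool's axes at that moment; what a row does not reach only later rows make up. A row lasts 1/12 s, in which the tool goes at most 41.7 mm and 7.16 degrees, less where a joint would pass 70% of its speed; a pose out of reach is approached as far as the arm can. A call with a gripper value outside its range is refused whole. The fingers move at their own pace and stop on an object; "squeeze" is the grip in N (left out, the last holds). Time passes only in rows, so rows that repeat a pose let the fingers close. It gives the time, the measured TCP pose, the force, the opening and the grip force at its end, in the units of the state.
- get_state(): the state, without advancing time (a new reading comes with each control period).
- get_image(name): name is "side" or "top"; returns a dict with "frame" (480x640x3 uint8, red, green, blue), "K" (3x3 intrinsics, pixels), "position" and "orientation" of the camera in the world. Camera axes: x right, y down, z forward; pixel columns grow to the right and rows downward; lengths in m; the calibration is good to about 2 mm. A picture is of the moment at which its call begins. There is no depth.
- sign_off(): hands the job in; it is judged then, once.
Trained networks look in a picture, given as the dict that the camera call returned (one of the last four; its "shot" number tells which), for a name from the list of things; names that differ only in an ending like _2 or _b are one class to them, and where a whole thing is asked for, a point or a joint stands for the part that bears it (a point fixed in the world has none). Each returns a list of dicts, best first, with "score" (0 to 1); they miss things now and then, are a little off and sometimes report something else, mostly with a low value. They report only what shows in the picture. A call takes as long as a camera call.
- find_in(query, picture): "point" ([column, row] in pixels, amid what is visible of it).
- place_of(query, picture): "point" ([column, row] in pixels: a listed point, or the origin of a listed thing).
The state is a dict: "clock": time; "qpos": joint angles; "qd": joint speeds; "effort": joint torques, N m; "position": TCP position; "ee_rot": TCP orientation; "contact_force": force on the tool from outside, world axes, zero at the start; "moment": the same for the moment, N m; "width": finger opening in m; "gripper_force": force on a finger pad.
Only numpy, scipy, OpenCV 4.12 (cv2) and the standard library are available. Lean on these libraries where they do the work, as an engineer would, in place of code of your own. Each camera call takes 0.05 s, during which the arm holds its last target. There are 200 camera calls.

## Working session

There is one attempt and no reset: what is moved stays moved. The work goes in short steps, Python scripts to look and compute and a tool call to move; the robot and the scene stay as the last step left them, time stands still between calls to the robot, and variables do not carry over. Pictures are saved under pics/ and viewed, at most 17 in all, crops included, and the job is handed in when it is done.

Besides the shell and the picture viewer there is one more tool, called after "Emit:" as name(argument=value, ...), one argument or row to a line, values as JSON. apply_moves: Moves the arm, as the interface text tells. Its arguments: {"type":"object","properties":{"deltas":{"type":"array"},"squeeze":{"type":"number"}},"required":["deltas"]}

```bash
ls; mkdir -p pics; python3 - <<'E'
from rig import *
import cv2
s=get_state()
print({k:(s[k]) for k in ("clock","position","ee_rot","width","contact_force")})
for n in("top","side"):
    p=get_image(n); cv2.imwrite(f"pics/{n}0.png",p["frame"][:,:,::-1]); print(n,p["K"],p["position"],p["orientation"],p["shot"])
E
```

```text
pics
{'clock': 0.0, 'position': array([0.16134355, 0.55136089, 0.24742828]), 'ee_rot': array([-2.43856634e-04,  1.41924883e-01,  9.89876981e-01, -9.11750748e-04]), 'width': 0.08549675357550951, 'contact_force': array([-0.5971737 ,  0.32397463,  0.17467659])}
top [[461.6516086    0.         318.71675384]
 [  0.         461.6516086  238.86670943]
 [  0.           0.           1.        ]] [0.49357326 0.02159683 1.22913899] [-0.03518463  0.71347654 -0.69886167  0.03613353] 1
side [[481.01700838   0.         321.68068807]
 [  0.         481.01700838 237.41421913]
 [  0.           0.           1.        ]] [ 0.42125593 -0.85600241  0.69736435] [-0.45726327  0.88421631 -0.08277957  0.04711014] 2
```

View pics/top0.png

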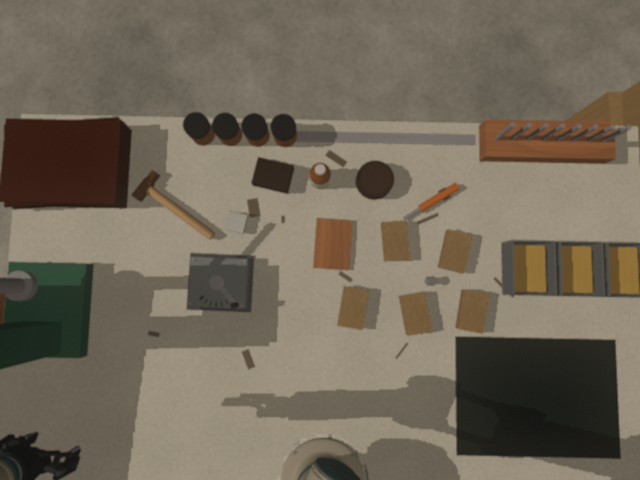

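View pics/side0.png

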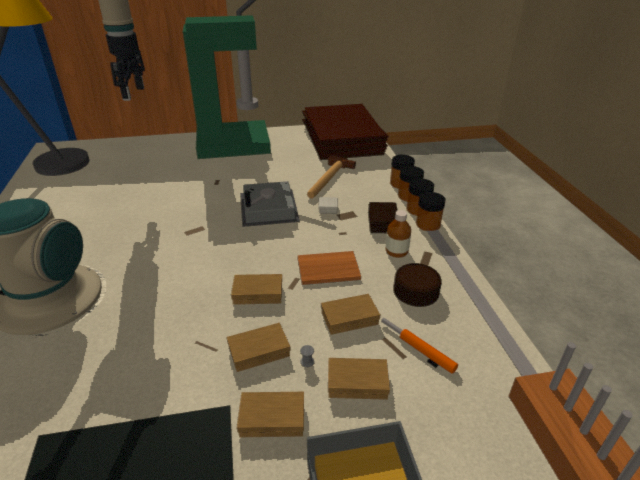

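Top view: five cartons at about (397,240), (457,251), (355,307), (418,313) and (474,310). Board is at (334,243), counter at (220,282), tin at (238,221), spool at (437,281). The side view agrees. I'll crop in for detail and run the networks.

```bash
cat > h.py <<'E'
import numpy as np, cv2
from scipy.spatial.transform import Rotation as R
from scipy.optimize import minimize
from rig import *
def rot(q): return R.from_quat([q[1],q[2],q[3],q[0]]).as_matrix()
def proj(p,P):
    c=(np.atleast_2d(P)-p["position"])@rot(p["orientation"]); u=c@p["K"].T
    return u[:,:2]/u[:,2:]
def ray(p,uv,z):
    d=rot(p["orientation"])@np.linalg.solve(p["K"],[uv[0],uv[1],1]); o=np.array(p["position"])
    return (o+d*(z-o[2])/d[2])
def show(p,name,box,s):
    x0,y0,x1,y1=box
    cv2.imwrite("pics/"+name,cv2.resize(p["frame"][y0:y1,x0:x1,::-1],None,fx=s,fy=s,interpolation=cv2.INTER_CUBIC))
def corners(x,y,z,yaw,L,W,H):
    c,s=np.cos(yaw),np.sin(yaw)
    return np.array([[x+c*a*L/2-s*b*W/2,y+s*a*L/2+c*b*W/2,z+h*H/2] for h in(-1,1) for a,b in((1,1),(1,-1),(-1,-1),(-1,1))])
def nets(q,p,z,f=place_of):
    return [(np.round(ray(p,d["point"],z)[:2],4).tolist(),np.round(d["point"],1).tolist(),round(d["score"],2)) for d in f(q,p)]
def tooldelta(s,target,yaw=None):
    "shift in tool axes (mm) from measured pose to a world target"
    return (rot(s["ee_rot"]).T@(np.array(target)-s["position"])*1000).round(1)
E
python3 - <<'E'
from h import *
t=get_image("top"); s=get_image("side")
show(t,"t_c.png",(180,180,280,330),5) if 0 else show(t,"t_c.png",(180,190,500,350),2.5)
show(s,"s_c.png",(225,165,385,285),5)
for q,z in(("counter_axis",.04),("lever_tab",.066),("board_top",.012),("carton1_mid",.014),("tin_mid",.012),("spool",0),("coasters",0),("wallets",0),("dye",0),("hot_pen",0),("mallet",0)):
    print(q);print("  T",nets(q,t,z));print("  S",nets(q,s,z))
E
```

```text
counter_axis
  T [([0.4961, 0.2819], [216.1, 282.5], 0.69)]
  S [([0.4984, 0.301], [267.5, 190.5], 0.93), ([0.5805, -0.3533], [355.1, 377.2], 0.28)]
lever_tab
  T [([0.4364, 0.2292], [233.9, 306.9], 0.92)]
  S [([0.4384, 0.2396], [246.1, 195.4], 0.59)]
board_top
  T [([0.6057, -0.0248], [336.0, 243.4], 0.57)]
  S [([0.607, -0.0142], [329.4, 264.6], 0.79)]
carton1_mid
  T [([0.6103, -0.1759], [393.2, 242.8], 0.77)]
  S [([0.6139, -0.1732], [348.7, 311.7], 0.93), ([0.7323, -0.3016], [427.4, 351.6], 0.59)]
tin_mid
  T [([0.6569, 0.2489], [233.4, 222.1], 0.58)]
  S [([0.6635, 0.2432], [330.6, 204.5], 0.73), ([0.7641, 0.0025], [393.0, 252.8], 0.53)]
spool
  T [([0.5056, -0.2664], [426.3, 283.3], 0.59)]
  S [([0.5118, -0.2746], [307.2, 362.6], 0.7)]
coasters
  T [([0.7825, 0.1459], [274.0, 177.6], 0.74), ([0.7713, -0.1219], [372.7, 183.7], 0.67)]
  S [([0.7685, -0.1315], [413.6, 293.9], 0.92)]
wallets
  T [([0.783, 0.147], [273.6, 177.4], 0.87), ([0.6017, -0.0245], [335.7, 245.3], 0.4)]
  S [([0.7827, 0.1563], [381.4, 221.1], 0.68), ([0.4354, -0.0561], [255.9, 289.6], 0.42)]
dye
  T [([0.7789, 0.0262], [318.1, 179.8], 0.8)]
  S [([0.6599, 0.2655], [327.6, 204.2], 0.74), ([0.777, 0.0143], [396.2, 253.3], 0.57)]
hot_pen
  T [([0.6029, -0.0178], [333.2, 244.8], 0.73), ([0.732, -0.2944], [436.4, 199.3], 0.6), ([0.6148, -0.1771], [392.8, 241.6], 0.47)]
  S [([0.7356, -0.2904], [425.9, 351.9], 0.91)]
mallet
  T [([0.6827, 0.3931], [181.0, 212.1], 0.63)]
  S [([0.6884, 0.4074], [327.5, 179.3], 0.63), ([0.5104, -0.276], [306.6, 363.3], 0.37)]
```

View pics/t_c.png

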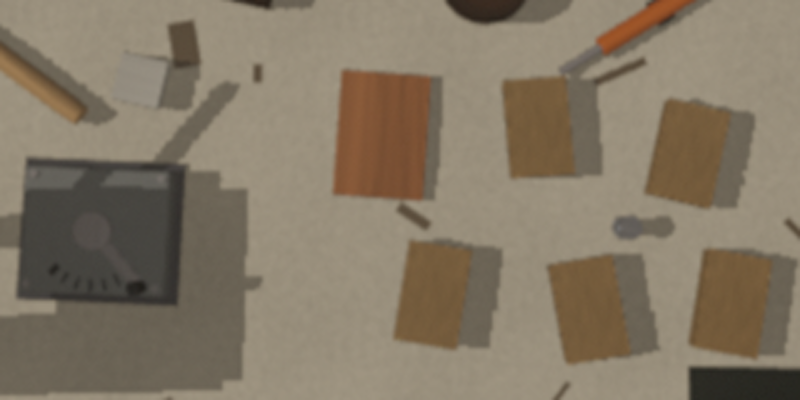

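View pics/s_c.png

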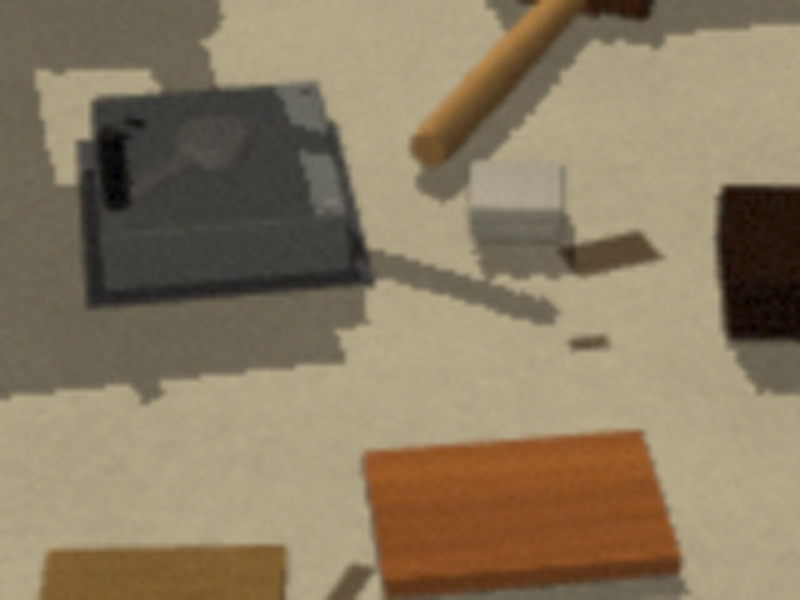

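Top crop: hub at crop (91,231), lever pin at (136,288) past the middle marks, broad mark at the left (53,270). There are five closed cartons. Side crop: the tin lies beyond the counter at (517,200), next to the mallet handle. Next I'll fit boxes to the segmented masks.

```bash
cat >> h.py <<'E'
SC=4
def masks(p):
    f=cv2.resize(p["frame"],None,fx=SC,fy=SC,interpolation=cv2.INTER_CUBIC)
    hsv=cv2.cvtColor(f,cv2.COLOR_RGB2HSV).astype(int)
    return hsv
def carton_mask(hsv): h,s,v=hsv[...,0],hsv[...,1],hsv[...,2]; return (s>100)&(h>=12)&(h<=24)&(v>55)
def board_mask(hsv): h,s,v=hsv[...,0],hsv[...,1],hsv[...,2]; return (s>100)&(h<12)&(v>50)
def fit(views,init,dims,z):
    "views: list of (picture,mask); joint IoU fit of box pose x,y,yaw"
    sub=[]
    for p,m in views:
        c=proj(p,[init[0],init[1],z])[0]; r=55
        x0,y0=max(int(c[0])-r,0),max(int(c[1])-r,0)
        mm=m[y0*SC:(y0+2*r)*SC,x0*SC:(x0+2*r)*SC].astype(np.uint8)
        n,l,st,_=cv2.connectedComponentsWithStats(mm)
        cc=((c-[x0,y0])*SC).astype(int); lab=l[cc[1],cc[0]]
        if lab==0: lab=1+np.argmax(st[1:,4])
        sub.append((p,l==lab,x0,y0))
    def cost(v):
        t=0
        for p,m,x0,y0 in sub:
            h=cv2.convexHull(((proj(p,corners(v[0],v[1],z,v[2],*dims))-[x0,y0]+.5)*SC-.5).astype(np.float32))
            im=np.zeros(m.shape,np.uint8); cv2.fillConvexPoly(im,np.round(h*16).astype(int),1,cv2.LINE_AA if 0 else 8,4)
            im=im>0; t+=1-(im&m).sum()/(im|m).sum()
        return t/len(sub)
    b=None
    for y0 in np.array([0,-.2,.2])+init[2]:
        r=minimize(cost,[init[0],init[1],y0],method="Nelder-Mead",options=dict(initial_simplex=np.array([init[0],init[1],y0])+np.array([[0,0,0],[.01,0,0],[0,.01,0],[0,0,.1]]),xatol=1e-4,fatol=1e-4))
        if b is None or r.fun<b.fun:b=r
    return b.x,b.fun
E
cat > m.py <<'E'
from h import *
t=get_image("top"); s=get_image("side")
ht,hs=masks(t),masks(s)
ct,cs,bt,bs=carton_mask(ht),carton_mask(hs),board_mask(ht),board_mask(hs)
for uv in((397,240),(457,251),(355,307),(418,313),(474,310)):
    x,y,_=ray(t,uv,.028)
    for v in([(t,ct)],[(s,cs)],[(t,ct),(s,cs)]):
        r=fit(v,(x,y,0),(.104,.066,.028),.014);print("carton",r[0].round(4),round(r[1],3))
for v in([(t,bt)],[(s,bs)],[(t,bt),(s,bs)]):
    r=fit(v,(.606,-.02,0),(.134,.096,.012),.006);print("board",r[0].round(4),round(r[1],3))
E
python3 m.py
python3 - <<'E'
from h import *
t=get_image("top")
hub=ray(t,(216.4,282.4),.051);pin=ray(t,(234.4,305.2),.084);print(hub,pin,np.linalg.norm((pin-hub)[:2]))
im=t["frame"];print(im[221,235],im[250,334],im[240,397],im[200,397],im[260,225],im[251,225])
for c in((190,253.5),(254.5,256),(250.5,311),(187.5,309)):print(ray(t,c,.0),ray(t,c,.038))
E
```

```text
carton [ 0.6156 -0.1801  0.1571] 0.123
carton [ 0.6147 -0.1767  0.0794] 0.067
carton [ 0.6156 -0.1777  0.0898] 0.097
carton [ 0.5939 -0.3371 -0.2113] 0.126
carton [ 0.5911 -0.334  -0.2227] 0.048
carton [ 0.5908 -0.3354 -0.2191] 0.089
carton [ 0.4403 -0.0711 -0.1448] 0.105
carton [ 0.4384 -0.0682 -0.121 ] 0.059
carton [ 0.4385 -0.0691 -0.1301] 0.085
carton [ 0.429  -0.2323  0.1725] 0.119
carton [ 0.4266 -0.2304  0.167 ] 0.059
carton [ 0.4274 -0.2313  0.1875] 0.092
carton [ 0.4376 -0.3809 -0.1385] 0.108
carton [ 0.4365 -0.3777 -0.1612] 0.046
carton [ 0.4362 -0.3789 -0.1635] 0.079
board [ 0.606 -0.02   0.   ] 1.0
board [ 0.6255  0.0176 -0.7226] 0.999
board [ 0.6255  0.0176 -0.7226] 1.0
[0.49636374 0.27873278 0.051     ] [0.44147287 0.22495659 0.084     ] 0.07684325403459402
[147 140 126] [121  80  52] [114  89  59] [154 144 125] [97 95 88] [153 144 124]
[0.57168686 0.3634771  0.        ] [0.5692719  0.35290755 0.038     ]
[0.56857925 0.19139818 0.        ] [0.56626037 0.18614861 0.038     ]
[0.42339541 0.19691177 0.        ] [0.42556503 0.19149174 0.038     ]
[0.42521363 0.36293394 0.        ] [0.42732704 0.35238118 0.038     ]
```

```bash
cat >> h.py <<'E'
def board_mask(hsv): h,s,v=hsv[...,0],hsv[...,1],hsv[...,2]; return (s>110)&(h<14)&(v>50)
def carton_mask(hsv): h,s,v=hsv[...,0],hsv[...,1],hsv[...,2]; return (s>90)&(h>=14)&(h<=24)&(v>50)
def plan(c,wps):
    """c: commanded (x,y,z m, yaw deg); wps: list of (opening,x,y,z,yaw deg,rows). Prints deltas rounded and returns end pose"""
    f=np.radians(c[3]);out=[];k=0
    cur=np.array([0,0,0,0.])
    for o,x,y,z,w,n in wps:
        dx,dy=x-c[0],y-c[1]
        t=np.array([-(np.cos(f)*dx+np.sin(f)*dy)*1e3,(-np.sin(f)*dx+np.cos(f)*dy)*1e3,-(z-c[2])*1e3,-(w-c[3])])
        for i in range(n):
            r=cur+(t-cur)*(i+1)/n; out.append([o]+[round(float(a),1) for a in r])
            prev=np.array(out[-2][1:]) if len(out)>1 else np.zeros(4)
            d=np.array(out[-1][1:])-prev
            if np.linalg.norm(d[:3])>41 or abs(d[3])>7.1: print("FAST",d)
        cur=t
    assert len(out)<=12,len(out)
    print(",  ".join(",".join(f"{a:g}" for a in r) for r in out))
    return (x,y,z,w)
def pose(s=None):
    s=s or get_state(); M=rot(s["ee_rot"]); return (*s["position"],float(np.degrees(np.arctan2(-M[1,0],-M[0,0]))))
E
sed -i 's/ht,hs=/np.save("x.npy",0);ht,hs=/' m.py
python3 m.py
python3 - <<'E'
from h import *
try: print("nose",nose_length())
except Exception as e: print(nose_length,e)
AX=np.array([.4965,.280]);PSI=-.014
def pin(q,o,z,n,r=.075):
    a=np.pi+q-.75+PSI; return (o,AX[0]+r*np.cos(a),AX[1]+r*np.sin(a),z,np.degrees(q-.75+PSI),n)
print(pose())
c=(.162,.552,.248,pose()[3])
c=plan(c,[pin(1.5,40,.17,11)])
c=plan(c,[pin(1.5,40,.067,5),pin(1.5,22,.067,4)])
E
```

```text
carton [ 0.6158 -0.1798  0.1064] 0.092
carton [ 0.6156 -0.1766  0.0956] 0.049
carton [ 0.6153 -0.1784  0.0935] 0.074
carton [ 0.5929 -0.3385 -0.1864] 0.097
carton [ 0.5908 -0.3342 -0.2184] 0.035
carton [ 0.5908 -0.3359 -0.2187] 0.07
carton [ 0.4402 -0.0705 -0.1436] 0.072
carton [ 0.4384 -0.0685 -0.1247] 0.043
carton [ 0.4386 -0.0695 -0.1515] 0.062
carton [ 0.4288 -0.2335  0.1821] 0.092
carton [ 0.4269 -0.2301  0.1787] 0.046
carton [ 0.4272 -0.2319  0.1892] 0.072
carton [ 0.4363 -0.3808 -0.165 ] 0.08
carton [ 0.4359 -0.378  -0.1592] 0.035
carton [ 0.4362 -0.3793 -0.1619] 0.061
board [ 0.6073 -0.0156 -0.0476] 0.065
board [ 0.6038 -0.0128 -0.0732] 0.157
board [ 0.6044 -0.0144 -0.0655] 0.113
0.017 'float' object is not callable
(np.float64(0.16157527592138266), np.float64(0.5518842523907838), np.float64(0.2483338184839742), -16.317933499306154)
40,-32.6,-21,7.1,-5.3,  40,-65.1,-42,14.2,-10.6,  40,-97.7,-63,21.3,-16,  40,-130.3,-84,28.4,-21.3,  40,-162.8,-105,35.5,-26.6,  40,-195.4,-126,42.5,-31.9,  40,-228,-147,49.6,-37.2,  40,-260.5,-168,56.7,-42.5,  40,-293.1,-189,63.8,-47.9,  40,-325.7,-210,70.9,-53.2,  40,-358.2,-231,78,-58.5
40,0,0,20.6,0,  40,0,0,41.2,0,  40,0,0,61.8,0,  40,0,0,82.4,0,  40,0,0,103,0,  22,0,0,103,0,  22,0,0,103,0,  22,0,0,103,0,  22,0,0,103,0
```

Emit:
apply_moves(
  deltas=[40, -33, -21, 7, -5, 40, -65, -42, 14, -11, 40, -98, -63, 21, -16, 40, -130, -84, 28, -21, 40, -163, -105, 35, -27, 40, -195, -126, 43, -32, 40, -228, -147, 50, -37, 40, -261, -168, 57, -43, 40, -293, -189, 64, -48, 40, -326, -210, 71, -53, 40, -358, -231, 78, -58.5, 40, -358, -231, 78, -58.5],
  squeeze=25,
)

```text
clock: 2.55
position: [0.4445, 0.2247, 0.1693]
ee_rot: [0.0, -0.359, 0.933, -0.002]
contact_force: [-0.0, 0.3, -0.2]
width: 0.0401
gripper_force: 0.0
```

```bash
python3 - <<'E'
from h import *
s=get_state();print(pose(s),s["clock"])
p=get_image("side");show(p,"s1.png",(200,120,360,240),5)
t=get_image("top");print("lever",nets("lever_tab",p,.066),nets("lever_tab",t,.066),nets("counter_axis",t,.04))
E
```

```text
(np.float64(0.4444728245482656), np.float64(0.22467223057770416), np.float64(0.16934377611440177), 42.052077735447035) 2.55
lever [([0.4435, 0.2387], [248.1, 195.4], 0.54)] [] [([0.4946, 0.2831], [215.6, 283.1], 0.8)]
```

View pics/s1.png

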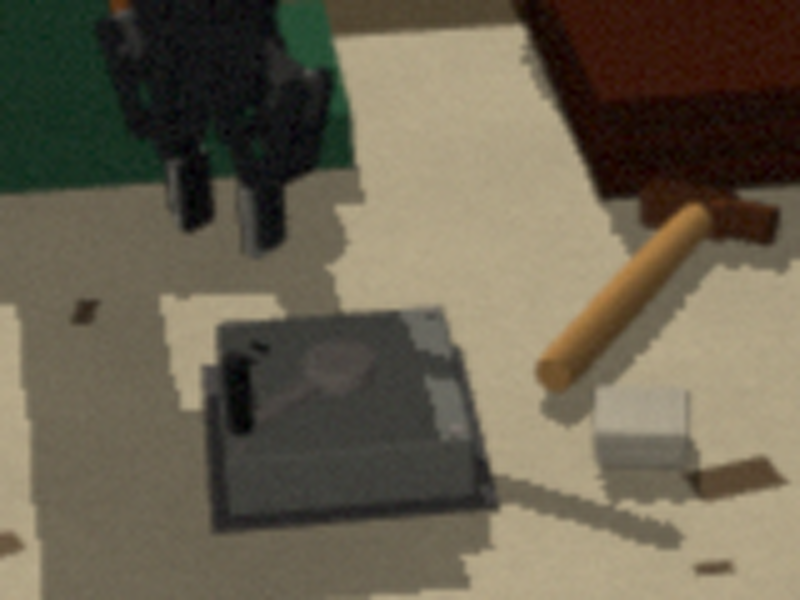

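The pin stands at crop (239,352–430), hub at (340,365), and the gripper is above and behind it. I'll check the predicted pin and hub projections against these.

```bash
python3 - <<'E'
from h import *
p=get_image("side");t=get_image("top")
AX=np.array([.4965,.280]);PSI=-.014
a=np.pi+.75+PSI;pin=AX+.075*np.array([np.cos(a),np.sin(a)])
print("pin",pin)
for z in(.084,.045):print((proj(p,[*pin,z])[0]-[200,120])*5,proj(t,[*pin,z]))
print("hub",(proj(p,[*AX,.051])[0]-[200,120])*5,proj(t,[*AX,.051]))
print("from px hub",ray(p,(268,193.),.051),"pintop",ray(p,(247.8,191.3),.084),ray(p,(248,205.5),.045))
print((proj(p,np.array([[.57,.355,.038],[.57,.205,.038],[.432,.205,.038]]))-[200,120])*5)
E
```

```text
pin [0.44091302 0.22965035]
[233.79455008 355.65566441] [[232.48050184 305.3905277 ]]
[239.97589559 421.12961974] [[235.29714207 304.73567316]]
hub [336.71330857 354.09388726] [[215.90337041 282.33579804]]
from px hub [0.49707013 0.26801532 0.051     ] pintop [0.44346338 0.22831677 0.084     ] [0.44050378 0.22329892 0.045     ]
[[453.64465915 298.24403381]
 [493.32763881 434.01157403]
 [226.78810908 459.11402635]]
```

Emit:
apply_moves(
  deltas=[40, 0, 0, 25, 0, 40, 0, 0, 50, 0, 40, 0, 0, 50, 0, 40, 0, 0, 50, 0],
)

```text
clock: 3.23
position: [0.4388, 0.2301, 0.1198]
ee_rot: [-0.001, -0.361, 0.933, 0.0]
contact_force: [-0.2, 0.4, 0.4]
width: 0.04
gripper_force: 0.0
```

Emit:
apply_moves(
  deltas=[40, 2, -3, 0, 0, 40, 2, -3, 25, 0, 40, 2, -3, 53, 0, 40, 2, -3, 53, 0, 22, 2, -3, 53, 0, 22, 2, -3, 53, 0, 22, 2, -3, 53, 0],
)

```text
clock: 3.82
position: [0.4423, 0.2266, 0.0692]
ee_rot: [0.002, -0.36, 0.933, -0.0]
contact_force: [-0.1, -0.1, 0.8]
width: 0.0219
gripper_force: 0.0
```

```bash
python3 - <<'E'
from h import *
s=get_state();print(pose(s),s["contact_force"],s["width"])
p=get_image("side");show(p,"s2.png",(220,150,300,210),8)
s=get_state();print(pose(s))
E
```

```text
(np.float64(0.442301647244881), np.float64(0.22660774149681284), np.float64(0.0692005999791236), 42.19000981888213) [-0.06595877 -0.07894317  0.78735002] 0.021946308260619614
(np.float64(0.44212907495270304), np.float64(0.2265163933611019), np.float64(0.06906786858258648), 42.18640397588037)
```

View pics/s2.png

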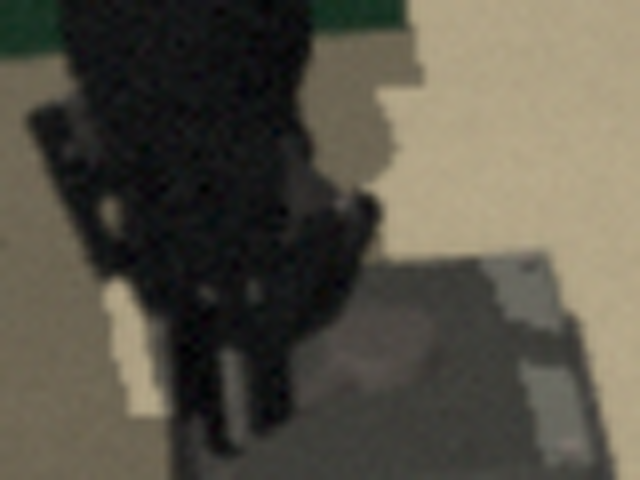

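The pin isn't visible between the fingers in this view, so I'll probe for it by closing gently.

Emit:
apply_moves(
  deltas=[10, 0, 0, 0, 0, 10, 0, 0, 0, 0, 10, 0, 0, 0, 0, 10, 0, 0, 0, 0, 20, 0, 0, 0, 0, 20, 0, 0, 0, 0],
  squeeze=20,
)

```text
clock: 4.37
position: [0.4413, 0.2261, 0.0679]
ee_rot: [0.001, -0.36, 0.933, -0.0]
contact_force: [1.4, -0.3, 0.0]
width: 0.0199
gripper_force: 0.0
```

```bash
python3 - <<'E'
from h import *
AX=np.array([.497,.2765]);PSI=-.014
def pin(q,o,z,n,r=.075):
    a=np.pi+q-.75+PSI; return (o,AX[0]+r*np.cos(a),AX[1]+r*np.sin(a),z,np.degrees(q-.75+PSI),n)
Z=.067
c=pin(1.5,0,Z,1)[1:5]
for k in(5,3,1):
    # arc with rest in each notch
    a=[pin((k+.25*0)*.25+d,20,Z,1) for d in(.125,-.02)]
    a.append(pin(k*.25-.02,20,Z,3))
    if k>0:
        b=[pin((k-1)*.25+d,20,Z,1) for d in(.125,-.02)]; b.append(pin((k-1)*.25-.02,20,Z,3)); a+=b
    c=plan(c,a); 
E
```

```text
FAST [-0.6  9.4  0.   7.2]
FAST [-2.1 10.6  0.   8.3]
FAST [-4.7  9.8  0.   8.3]
20,-0.6,9.4,0,7.2,  20,-2.7,20,0,15.5,  20,-2.7,20,0,15.5,  20,-2.7,20,0,15.5,  20,-2.7,20,0,15.5,  20,-5.2,27.5,0,21.5,  20,-9.9,37.3,0,29.8,  20,-9.9,37.3,0,29.8,  20,-9.9,37.3,0,29.8,  20,-9.9,37.3,0,29.8
FAST [-1.9 10.7  0.   8.3]
FAST [-4.5  9.9  0.   8.3]
20,-0.4,7.9,0,6,  20,-2.3,18.6,0,14.3,  20,-2.3,18.6,0,14.3,  20,-2.3,18.6,0,14.3,  20,-2.3,18.6,0,14.3,  20,-4.7,26.1,0,20.3,  20,-9.2,36,0,28.6,  20,-9.2,36,0,28.6,  20,-9.2,36,0,28.6,  20,-9.2,36,0,28.6
FAST [-1.9 10.7  0.   8.3]
FAST [-4.5  9.9  0.   8.3]
20,-0.4,7.9,0,6,  20,-2.3,18.6,0,14.3,  20,-2.3,18.6,0,14.3,  20,-2.3,18.6,0,14.3,  20,-2.3,18.6,0,14.3,  20,-4.7,26.1,0,20.3,  20,-9.2,36,0,28.6,  20,-9.2,36,0,28.6,  20,-9.2,36,0,28.6,  20,-9.2,36,0,28.6
```

Emit:
apply_moves(
  deltas=[20, -0.5, 9.5, 0, 7, 20, -2.5, 20, 0, 14, 20, -2.5, 20, 0, 14.5, 20, -2.5, 20, 0, 14.5, 20, -2.5, 20, 0, 14.5, 20, -2.5, 20, 0, 14.5, 10, -2.5, 18.7, 0, 14.5, 10, -2.5, 18.7, 0, 14.5, 10, -2.5, 18.7, 0, 14.5, 10, -2.5, 18.7, 0, 14.5],
)

```text
clock: 5.2
position: [0.4294, 0.2419, 0.0673]
ee_rot: [-0.001, -0.239, 0.971, 0.001]
contact_force: [-3.5, 4.2, 2.7]
width: 0.0134
gripper_force: 21.1
```

```bash
python3 - <<'E'
from h import *
s=get_state();print(pose(s),s["contact_force"],s["width"],s["gripper_force"])
E
```

```text
(np.float64(0.42941904586192364), np.float64(0.24186184669167482), np.float64(0.06733972122902483), 27.67312802035763) [-3.45919186  4.17815714  2.74539137] 0.013446692560704378 21.106878519058228
```

Emit:
apply_moves(
  deltas=[22, 0, 0, 0, 0, 22, 0, 0, 0, 0, 22, -0.5, 9.5, 0, 7, 22, -2.8, 20.4, 0, 14, 22, -2.8, 20.4, 0, 15.8, 22, -2.8, 20.4, 0, 15.8, 22, -2.8, 20.4, 0, 15.8, 22, -5.3, 27.8, 0, 22, 22, -10.1, 37.6, 0, 29, 22, -10.1, 37.6, 0, 30, 22, -10.1, 37.6, 0, 30, 22, -10.1, 37.6, 0, 30],
)

```text
clock: 6.2
position: [0.4217, 0.2792, 0.0673]
ee_rot: [0.0, 0.019, 1.0, -0.0]
contact_force: [-0.7, -0.4, 0.6]
width: 0.0219
gripper_force: 0.0
```

Emit:
apply_moves(
  deltas=[22, 0, 0, 0, 0, 22, 0, 0, 0, 0, 22, -0.5, 9.5, 0, 7, 22, -2.3, 18.6, 0, 14, 22, -2.3, 18.6, 0, 14.3, 22, -2.3, 18.6, 0, 14.3, 22, -2.3, 18.6, 0, 14.3, 22, -5.3, 27.8, 0, 21, 22, -9.2, 36, 0, 28, 22, -9.2, 36, 0, 28.6, 22, -9.2, 36, 0, 28.6, 22, -9.2, 36, 0, 28.6],
)

```text
clock: 7.2
position: [0.4321, 0.3147, 0.0673]
ee_rot: [0.0, 0.265, 0.964, -0.0]
contact_force: [0.7, 0.3, 1.0]
width: 0.022
gripper_force: 0.0
```

Emit:
apply_moves(
  deltas=[22, 0, 0, 0, 0, 22, -0.5, 9.5, 0, 7, 22, -2.3, 18.6, 0, 14, 22, -2.3, 18.6, 0, 14.3, 22, -2.3, 18.6, 0, 14.3, 22, -2.3, 18.6, 0, 14.3, 22, -2.1, 16.8, 0, 14.3, 22, -2.1, 16.8, 0, 14.3, 22, -2.1, 16.8, 0, 14.3],
)

```text
clock: 7.95
position: [0.4427, 0.3284, 0.0675]
ee_rot: [0.0, 0.384, 0.923, 0.0]
contact_force: [1.4, 1.1, -0.3]
width: 0.0219
gripper_force: 0.4
```

```bash
python3 - <<'E'
from h import *
s=get_state();print(pose(s),s["contact_force"],s["width"],s["clock"])
E
```

```text
(np.float64(0.4426636364947806), np.float64(0.32836946826704855), np.float64(0.06745090157563806), -45.17994780445778) [ 1.39367788  1.08698435 -0.33611012] 0.021850201212849023 7.95
```

Emit:
apply_moves(
  deltas=[22, 0, 2, 0, 0, 22, 0, 2, 0, 0, 22, 0, 2, 0, 0, 26, 0, 2, -20, 0, 26, 0, 2, -55, 0, 50, 0, 0, -95, 0, 50, 40, 0, -110, 0, 50, 80, 0, -110, 0, 50, 120, 0, -110, 0, 50, 120, 0, -110, 0],
)

```text
clock: 8.78
position: [0.3531, 0.4176, 0.178]
ee_rot: [-0.002, 0.382, 0.924, 0.001]
contact_force: [0.4, -1.5, -0.5]
width: 0.0505
gripper_force: 0.0
```

```bash
python3 - <<'E'
from h import *
print(pose())
p=get_image("side");show(p,"s3.png",(230,160,300,215),8)
t=get_image("top");show(t,"t3.png",(180,240,270,330),6)
print(nets("lever_tab",t,.066),nets("lever_tab",p,.066))
im=[cv2.resize(cv2.imread("pics/"+n),(400,400)) for n in("s3.png","t3.png")]
cv2.imwrite("pics/st3.png",np.hstack(im))
E
```

```text
(np.float64(0.35310366677540894), np.float64(0.4176248036603657), np.float64(0.17802573697983107), -44.94041833787827)
[([0.4407, 0.3347], [191.7, 304.3], 0.79)] [([0.4502, 0.3446], [248.0, 176.1], 0.77)]
```

View pics/st3.png

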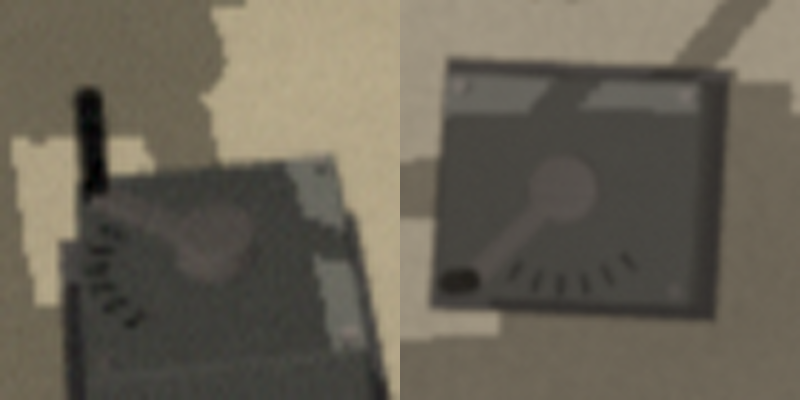

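Both crops show the pin over the broad mark at the left end (right crop (461,281)), with six thin marks clear beside it (515–630, 260). The lever is at zero. On to the cartons.

```bash
cat > m2.py <<'E'
from h import *
def anymask(hsv): h,s,v=hsv[...,0],hsv[...,1],hsv[...,2]; return (s>90)&(h<=24)&(v>35)
def board(t=None,s=None):
    t=t or get_image("top"); s=s or get_image("side")
    mt,ms=anymask(masks(t)),anymask(masks(s))
    for v in([(t,mt)],[(s,ms)],[(t,mt),(s,ms)]):
        r=fit(v,(.605,-.0145,-.05),(.134,.096,.012),.006);print("board",r[0].round(4),round(r[1],3))
E
python3 - <<'E'
from m2 import *
c=pose();print(c)
board()
c=plan(c,[(85,.40,.17,.178,-20,8)])
c=plan(c,[(85,.4386,-.0695,.12,-8,8),(85,.4386,-.0695,.12,-8,2)])
c=plan(c,[(85,.4386,-.0695,.020,-8,5),(85,.4386,-.0695,.02,-8,1),(55,.4386,-.0695,.020,-8,6)])
E
```

```text
(np.float64(0.3584282696431915), np.float64(0.4130947683283738), np.float64(0.1770888820909298), -45.19873898326008)
board [ 0.605  -0.0153 -0.0524] 0.031
board [ 0.6043 -0.0135 -0.0553] 0.024
board [ 0.6042 -0.0149 -0.0566] 0.031
85,-25.2,-17.7,-0.1,-3.1,  85,-50.4,-35.4,-0.2,-6.3,  85,-75.7,-53.2,-0.3,-9.4,  85,-100.9,-70.9,-0.5,-12.6,  85,-126.1,-88.6,-0.6,-15.7,  85,-151.3,-106.3,-0.7,-18.9,  85,-176.6,-124.1,-0.8,-22,  85,-201.8,-141.8,-0.9,-25.2
85,-14.8,-26.5,7.2,-1.5,  85,-29.5,-53,14.5,-3,  85,-44.3,-79.4,21.7,-4.5,  85,-59.1,-105.9,29,-6,  85,-73.9,-132.4,36.2,-7.5,  85,-88.6,-158.9,43.5,-9,  85,-103.4,-185.4,50.7,-10.5,  85,-118.2,-211.9,58,-12,  85,-118.2,-211.9,58,-12,  85,-118.2,-211.9,58,-12
85,0,0,20,0,  85,0,0,40,0,  85,0,0,60,0,  85,0,0,80,0,  85,0,0,100,0,  85,0,0,100,0,  55,0,0,100,0,  55,0,0,100,0,  55,0,0,100,0,  55,0,0,100,0,  55,0,0,100,0,  55,0,0,100,0
```

```bash
cat >> h.py <<'E'
def adv(c,d):
    f=np.radians(c[3]);tx,ty,tz,w=d
    return (c[0]+(-np.cos(f)*tx-np.sin(f)*ty)/1e3,c[1]+(-np.sin(f)*tx+np.cos(f)*ty)/1e3,c[2]-tz/1e3,c[3]-w)
E
python3 - <<'E'
from h import *
c=(.1620,.5520,.248,-16.32)
for d in((-358,-231,78,-58.5),(0,0,50,0),(2,-3,53,0),(-2.5,18.7,0,14.5),(-10.1,37.6,0,30),(-9.2,36,0,28.6),(-2.1,16.8,0,14.3),(120,0,-110,0)): c=adv(c,d); print(np.round(c,4))
c=plan(c,[(85,.40,.17,.178,-20,8)])
E
```

```text
[ 0.4407  0.2297  0.17   42.18  ]
[ 0.4407  0.2297  0.12   42.18  ]
[ 0.4412  0.2261  0.067  42.18  ]
[ 0.4305  0.2417  0.067  27.68  ]
[ 0.422   0.2797  0.067  -2.32  ]
[  0.4326   0.3153   0.067  -30.92  ]
[  0.4431   0.3286   0.067  -45.22  ]
[  0.3585   0.4138   0.177  -45.22  ]
85,-25.3,-17.8,-0.1,-3.2,  85,-50.6,-35.6,-0.3,-6.3,  85,-75.8,-53.4,-0.4,-9.5,  85,-101.1,-71.1,-0.5,-12.6,  85,-126.4,-88.9,-0.6,-15.8,  85,-151.7,-106.7,-0.8,-18.9,  85,-177,-124.5,-0.9,-22.1,  85,-202.2,-142.3,-1,-25.2
```

Emit:
apply_moves(
  deltas=[85, -25, -18, 0, -3, 85, -51, -36, 0, -6, 85, -76, -53, 0, -9.5, 85, -101, -71, 0, -12.5, 85, -126, -89, -1, -16, 85, -152, -107, -1, -19, 85, -177, -124, -1, -22, 85, -202.2, -142.3, -1, -25.2],
)

```text
clock: 9.75
position: [0.4002, 0.1674, 0.1783]
ee_rot: [0.0, 0.173, 0.985, -0.0]
contact_force: [1.1, -0.0, -0.6]
width: 0.0852
gripper_force: 0.0
```

Emit:
apply_moves(
  deltas=[85, -15, -26, 7, -1.5, 85, -29, -53, 14, -3, 85, -44, -79, 22, -4.5, 85, -59, -106, 29, -6, 85, -74, -132, 36, -7.5, 85, -89, -159, 43, -9, 85, -103, -185, 51, -10.5, 85, -118.2, -211.9, 58, -12, 85, -118.2, -211.9, 58, -12, 85, -118.2, -211.9, 58, -12, 85, -118.2, -211.9, 58, -12],
)

```text
clock: 10.67
position: [0.4376, -0.0702, 0.1201]
ee_rot: [-0.0, 0.071, 0.997, 0.0]
contact_force: [-0.8, 0.7, 0.1]
width: 0.0849
gripper_force: 0.0
```

```bash
python3 - <<'E'
from h import *
print(pose(),get_state()["clock"])
p=get_image("side");show(p,"s4.png",(190,190,350,310),5)
print(pose())
E
```

```text
(np.float64(0.43761358912016135), np.float64(-0.0701768108161682), np.float64(0.12013843796034836), -8.164624904594643) 10.6667
(np.float64(0.4376085506188482), np.float64(-0.06955030620852366), np.float64(0.12028585812601973), -8.08327666316121)
```

View pics/s4.png

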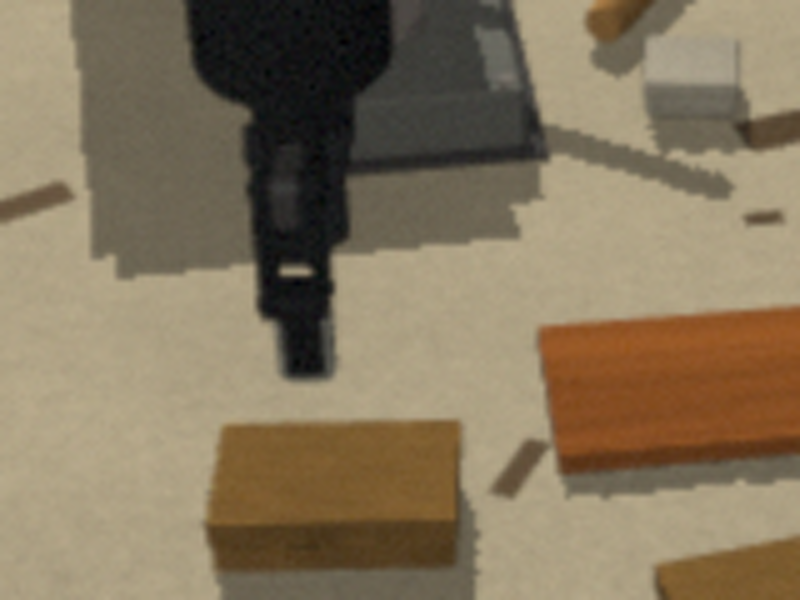

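The near fingertip is at crop (305,375), above the carton at (335,470), as expected. Descending to grip.

Emit:
apply_moves(
  deltas=[85, 0, 0, 25, 0, 85, 0, 0, 50, 0, 85, 0, 0, 75, 0, 85, 0, 0, 100, 0, 85, 0, 0, 100, 0, 50, 0, 0, 100, 0, 50, 0, 0, 100, 0, 50, 0, 0, 100, 0, 50, 0, 0, 100, 0, 50, 0, 0, 100, 0, 50, 0, 0, 100, 0],
  squeeze=45,
)

```text
clock: 11.63
position: [0.4389, -0.0698, 0.0214]
ee_rot: [0.001, 0.07, 0.998, -0.0]
contact_force: [-1.4, 0.9, 5.9]
width: 0.0651
gripper_force: 51.9
```

Emit:
apply_moves(
  deltas=[50, 0, 0, -20, 0, 50, 0, 0, -50, 0, 50, 0, 0, -80, 0, 50, 0, 0, -100, 0, 50, 0, 0, -100, 0, 50, 0, 0, -100, 0],
)

```text
clock: 12.13
position: [0.4386, -0.0699, 0.1213]
ee_rot: [0.001, 0.07, 0.998, -0.0]
contact_force: [-0.4, 0.3, -3.0]
width: 0.0652
gripper_force: 51.3
```

```bash
cat > held.py <<'E'
# where is the carton relative to the tool, given tool command c (x,y,z,yaw deg)
from m2 import *
def held(c,zc,dims=(.104,.066,.028)):
    t=get_image("top"); s=get_image("side")
    v=[(s,anymask(masks(s)))]
    r=fit(v,(c[0],c[1],np.radians(c[3])),dims,zc);print("held S",r[0].round(4),round(r[1],3), "yaw deg",np.degrees(r[0][2]).round(1))
    return t,s
E
python3 - <<'E'
from held import *
s=get_state();print(pose(s),s["width"],s["gripper_force"],s["contact_force"])
t,s=held((.4386,-.0695,.12,-8),.114)
show(s,"s5.png",(190,190,350,310),5)
c=(.4386,-.0695,.12,-8)
B=(.6043,-.0147,-3.15)
c=plan(c,[(50,B[0],B[1],.10,B[2],6),(50,B[0],B[1],.10,B[2],2)])
c=plan(c,[(50,B[0],B[1],.033,B[2],4),(50,B[0],B[1],.033,B[2],3),(85,B[0],B[1],.033,B[2],4)])
E
```

```text
(np.float64(0.4386257423165802), np.float64(-0.06990007320596746), np.float64(0.12129671819255253), -8.023721248404009) 0.06516192375623982 51.26054227352142 [-0.36923189  0.25489536 -2.98398906]
held S [ 0.4371 -0.0698 -0.1223] 0.272 yaw deg -7.0
50,-26.1,12.9,3.3,-0.8,  50,-52.2,25.8,6.7,-1.6,  50,-78.2,38.7,10,-2.4,  50,-104.3,51.6,13.3,-3.2,  50,-130.4,64.4,16.7,-4,  50,-156.5,77.3,20,-4.8,  50,-156.5,77.3,20,-4.8,  50,-156.5,77.3,20,-4.8
50,0,0,16.8,0,  50,0,0,33.5,0,  50,0,0,50.2,0,  50,0,0,67,0,  50,0,0,67,0,  50,0,0,67,0,  50,0,0,67,0,  85,0,0,67,0,  85,0,0,67,0,  85,0,0,67,0,  85,0,0,67,0
```

View pics/s5.png

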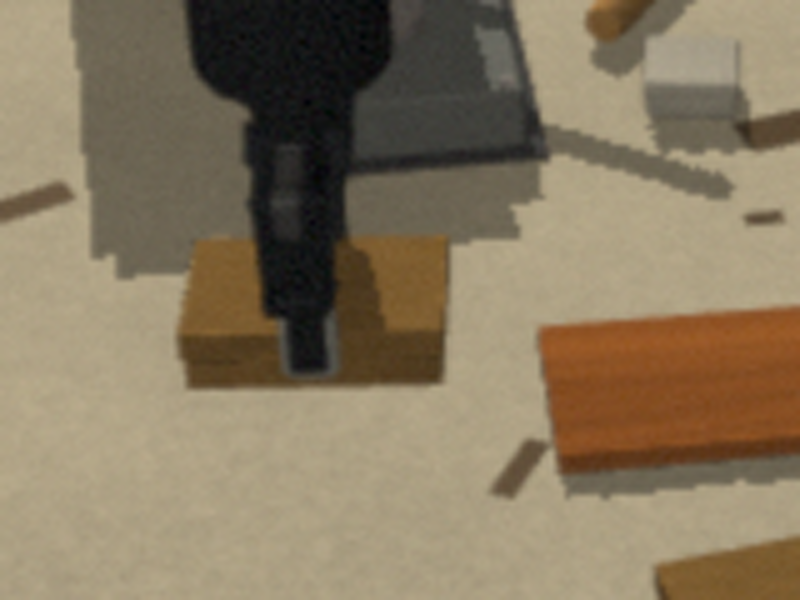

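Carton held level and central (near face 183–443, finger at 307). Moving it to the board.

Emit:
apply_moves(
  deltas=[50, -26, 13, 3, -0.8, 50, -52, 26, 7, -1.6, 50, -78, 39, 10, -2.4, 50, -104, 52, 13, -3.2, 50, -130, 64, 17, -4, 50, -156.5, 77.3, 20, -4.8, 50, -156.5, 77.3, 20, -4.8, 50, -156.5, 77.3, 20, -4.8, 50, -156.5, 77.3, 50, -4.8, 50, -156.5, 77.3, 80, -4.8, 50, -156.5, 77.3, 87.5, -4.8, 50, -156.5, 77.3, 87.5, -4.8],
)

```text
clock: 13.23
position: [0.6013, -0.015, 0.0326]
ee_rot: [-0.002, 0.028, 1.0, 0.0]
contact_force: [-1.2, 0.5, 1.5]
width: 0.0647
gripper_force: 60.5
```

Emit:
apply_moves(
  deltas=[50, 0, 0, 0, 0, 85, 0, 0, 0, 0, 85, 0, 0, 0, 0, 85, 0, 0, 0, 0, 85, 0, 0, 0, 0, 85, 0, 0, -30, 0, 85, 0, 0, -60, 0, 85, 0, 0, -90, 0, 85, 40, 0, -90, 0, 85, 80, 0, -90, 0, 85, 120, 0, -90, 0, 85, 120, 0, -90, 0],
)

```text
clock: 14.23
position: [0.4721, -0.0064, 0.121]
ee_rot: [-0.007, 0.028, 1.0, 0.001]
contact_force: [-2.3, 0.5, -0.1]
width: 0.0852
gripper_force: 0.0
```

```bash
cat > stk.py <<'E'
from m2 import *
def box(z,init=(.6043,-.0147,-.055),dims=(.104,.066,.028),both=True):
    t=get_image("top"); s=get_image("side"); o=[]
    for p in(t,s):
        h=masks(p); r=fit([(p,carton_mask(h))],init,dims,z); o.append(r[0]); print("box",r[0].round(4),round(r[1],3),"deg",np.degrees(r[0][2]).round(1))
    print("mean",np.mean(o,0).round(4)); return t,s
E
python3 - <<'E'
from stk import *
s=get_state();print(pose(s),s["clock"])
t,s=box(.026)
show(s,"s6.png",(260,190,420,310),5)
E
```

```text
(np.float64(0.47207254525047243), np.float64(-0.006405096303567944), np.float64(0.12099159796769704), -3.1958844138183062) 14.2333
box [ 0.6031 -0.0161 -0.0654] 0.031 deg -3.7
box [ 0.6018 -0.0153 -0.0688] 0.065 deg -3.9
mean [ 0.6024 -0.0157 -0.0671]
```

View pics/s6.png

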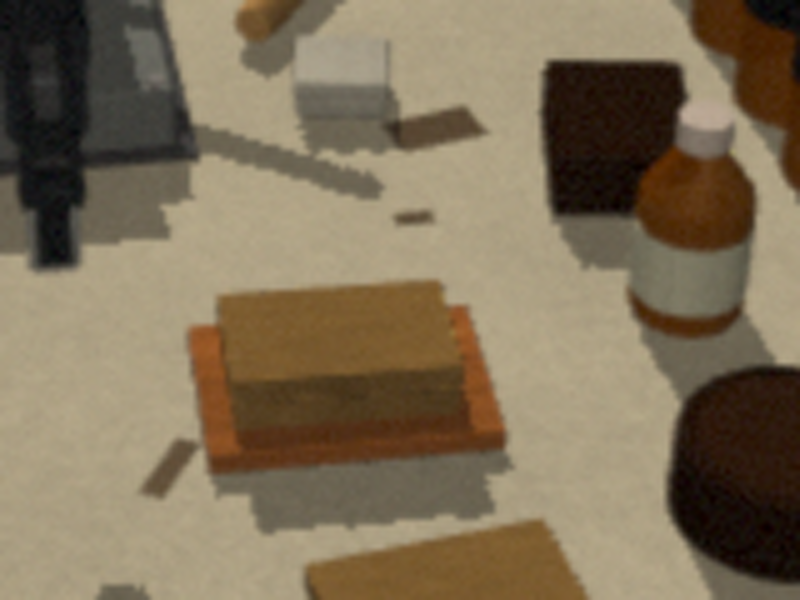

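The carton sits flat on the board, within about 2 mm and 0.7° of square. I'll plan the second carton, at (0.615,-0.178).

```bash
cat > cyc.py <<'E'
from stk import *
B=(.6047,-.0140,-2.8)
def hull(p,b,off=(0,0),sc=1): return cv2.convexHull((((proj(p,b)-off)+.5)*sc-.5).astype(np.float32))
def heldfit(c,bottom_below=.020,dims=(.104,.066,.028)):
    "side+top view fit of the held box, reported relative to the commanded tool"
    for n in("top","side"):
        p=get_image(n); m=carton_mask(masks(p)).astype(np.uint8); zc=c[2]-bottom_below+dims[2]/2
        near=np.zeros(m.shape,np.uint8)
        cv2.fillConvexPoly(near,np.round(hull(p,corners(c[0],c[1],zc,np.radians(c[3]),*dims),sc=SC)).astype(int),1)
        m=cv2.morphologyEx(m&cv2.dilate(near,np.ones((41,41))),cv2.MORPH_OPEN,np.ones((5,5)))
        pts=cv2.findNonZero(m)
        if pts is None: print(n,"nothing"); continue
        h=np.zeros(m.shape,np.uint8); cv2.fillConvexPoly(h,cv2.convexHull(pts),1)
        r=fit([(p,h>0)],(c[0],c[1],np.radians(c[3])),dims,zc)
        print("held",n,"dx,dy mm",((r[0][:2]-c[:2])*1e3).round(1),"dyaw",round(float(np.degrees(r[0][2])-c[3]),1),"cost",round(r[1],3))
def pick(c,P,hov=.12):
    n=max(int(np.ceil(np.hypot(np.hypot(P[0]-c[0],P[1]-c[1]),hov-c[2])/.036)),int(np.ceil(abs(P[2]-c[3])/6.5)))
    print("A");c=plan(c,[(85,*P[:2],hov,P[2],n),(85,*P[:2],hov,P[2],2)]);return c
def carry(c,i,T=None,rest=1,hold=.067):
    T=T or B; zh=.032+.028*i+.045
    n=max(int(np.ceil(np.hypot(T[0]-c[0],T[1]-c[1])/.034)),int(np.ceil(abs(T[2]-c[3])/6.5)))
    print("C");c=plan(c,[(50,T[0],T[1],zh,T[2],n),(50,T[0],T[1],zh,T[2],rest)])
    return c
E
python3 - <<'E'
from cyc import *
c=adv((.6043,-.0147,.0325,-3.15),(120,0,-90,0));print(c)
P=(.6155,-.1782,5.4)
c=pick(c,P)
c=(P[0],P[1],.02+.11,P[2])
c=carry(c,1);print(c)
E
```

```text
(np.float64(0.4844813083059354), np.float64(-0.00810597841050651), 0.1225, -3.15)
A
85,-23.4,-27.1,0.4,-1.4,  85,-46.7,-54.2,0.8,-2.9,  85,-70.1,-81.3,1.3,-4.3,  85,-93.4,-108.4,1.7,-5.7,  85,-116.8,-135.5,2.1,-7.1,  85,-140.2,-162.6,2.5,-8.6,  85,-140.2,-162.6,2.5,-8.6,  85,-140.2,-162.6,2.5,-8.6
C
50,-0.9,32.9,5,1.6,  50,-1.9,65.8,10,3.3,  50,-2.8,98.7,15,4.9,  50,-3.8,131.6,20,6.6,  50,-4.7,164.5,25,8.2,  50,-4.7,164.5,25,8.2
(0.6047, -0.014, 0.105, -2.8)
```

Emit:
apply_moves(
  deltas=[85, -23, -27, 0, -1.4, 85, -47, -54, 1, -3, 85, -70, -81, 1, -4.3, 85, -93, -108, 2, -5.7, 85, -117, -135, 2, -7, 85, -140.2, -162.6, 2.5, -8.6, 85, -140.2, -162.6, 2.5, -8.6, 85, -140.2, -162.6, 2.5, -8.6],
)

```text
clock: 15.0
position: [0.6176, -0.1809, 0.1196]
ee_rot: [0.001, -0.046, 0.999, -0.0]
contact_force: [-1.1, 0.3, 0.4]
width: 0.0848
gripper_force: 0.0
```

Emit:
apply_moves(
  deltas=[85, 0, 0, 25, 0, 85, 0, 0, 50, 0, 85, 0, 0, 75, 0, 85, 0, 0, 100, 0, 85, 0, 0, 100, 0, 50, 0, 0, 100, 0, 50, 0, 0, 100, 0, 50, 0, 0, 100, 0, 50, 0, 0, 100, 0, 50, 0, 0, 100, 0, 50, 0, 0, 100, 0],
  squeeze=60,
)

```text
clock: 15.92
position: [0.6156, -0.1786, 0.0217]
ee_rot: [0.001, -0.047, 0.999, -0.0]
contact_force: [-0.4, 0.8, 3.9]
width: 0.0647
gripper_force: 70.0
```

Emit:
apply_moves(
  deltas=[50, 0, 0, -20, 0, 50, 0, 0, -50, 0, 50, 0, 0, -80, 0, 50, 0, 0, -110, 0, 50, 0, 0, -110, 0],
)

```text
clock: 16.33
position: [0.6186, -0.1799, 0.1373]
ee_rot: [0.006, -0.047, 0.999, -0.003]
contact_force: [1.7, 0.5, -0.2]
width: 0.0646
gripper_force: 69.6
```

Emit:
apply_moves(
  deltas=[50, -1, 33, 5, 1.6, 50, -2, 66, 10, 3.3, 50, -3, 99, 15, 5, 50, -4, 132, 20, 6.6, 50, -4.7, 164.5, 25, 8.2, 50, -4.7, 164.5, 25, 8.2, 50, -4.7, 164.5, 25, 8.2],
)

```text
clock: 16.92
position: [0.6032, -0.0124, 0.1046]
ee_rot: [-0.001, 0.023, 1.0, 0.0]
contact_force: [0.5, -0.6, -0.1]
width: 0.0647
gripper_force: 69.5
```

```bash
python3 - <<'E'
from cyc import *
s=get_state();print(pose(s),s["width"],s["gripper_force"],s["clock"])
heldfit((.6047,-.014,.105,-2.8))
E
```

```text
(np.float64(0.6032012406725489), np.float64(-0.01243518947886589), np.float64(0.10461377439175154), -2.6199368779054106) 0.06474097330140685 69.53691601753235 16.9167
held top dx,dy mm [-9.4  3.7] dyaw 3.9 cost 0.596
held side dx,dy mm [ -6.1 -13.2] dyaw -4.1 cost 0.259
```

Emit:
apply_moves(
  deltas=[50, 0, 0, 0, 0, 50, 0, 0, 20, 0, 50, 0, 0, 38, 0, 50, 0, 0, 44.5, 0, 50, 0, 0, 44.5, 0, 50, 0, 0, 44.5, 0, 85, 0, 0, 44.5, 0, 85, 0, 0, 44.5, 0, 85, 0, 0, 44.5, 0, 85, 0, 0, 44.5, 0],
)

```text
clock: 17.85
position: [0.6042, -0.0144, 0.0607]
ee_rot: [0.0, 0.025, 1.0, 0.0]
contact_force: [0.2, -0.6, -0.0]
width: 0.0849
gripper_force: 0.0
```

Emit:
apply_moves(
  deltas=[85, 0, 0, -30, 0, 85, 0, 0, -60, 0, 85, 0, 0, -60, 0, 85, 40, 0, -60, 0, 85, 80, 0, -60, 0, 85, 120, 0, -60, 0, 85, 120, 0, -60, 0],
)

```text
clock: 18.43
position: [0.4723, -0.0065, 0.1186]
ee_rot: [-0.008, 0.024, 1.0, 0.001]
contact_force: [-1.7, -0.0, -0.1]
width: 0.085
gripper_force: 0.0
```

```bash
python3 - <<'E'
from cyc import *
s=get_state();print(pose(s),s["clock"])
t,s=box(.040,dims=(.104,.066,.056))
c=adv((.6047,-.0140,.0605,-2.8),(120,0,-60,0));print(c)
P=(.5915,-.3358,-12.2)
c=pick(c,P)
c=(P[0],P[1],.02+.12,P[2])
c=carry(c,2);print(c)
E
```

```text
(np.float64(0.47232600351663456), np.float64(-0.006450595372337122), np.float64(0.11859050362634777), -2.7888871327349376) 18.4333
box [ 0.6045 -0.0162 -0.0599] 0.044 deg -3.4
box [ 0.6023 -0.0154 -0.0577] 0.062 deg -3.3
mean [ 0.6034 -0.0158 -0.0588]
(np.float64(0.48484326351902796), np.float64(-0.008138027624526409), 0.1205, -2.8)
A
85,-12.3,-32.2,0.1,0.9,  85,-24.5,-64.4,0.1,1.9,  85,-36.8,-96.6,0.2,2.8,  85,-49,-128.8,0.2,3.8,  85,-61.3,-161,0.3,4.7,  85,-73.5,-193.2,0.3,5.6,  85,-85.8,-225.4,0.4,6.6,  85,-98,-257.6,0.4,7.5,  85,-110.3,-289.9,0.5,8.5,  85,-122.5,-322.1,0.5,9.4,  85,-122.5,-322.1,0.5,9.4,  85,-122.5,-322.1,0.5,9.4
C
50,5.5,31.7,0.7,-0.9,  50,11,63.5,1.4,-1.9,  50,16.5,95.2,2.1,-2.8,  50,22,126.9,2.8,-3.8,  50,27.6,158.7,3.5,-4.7,  50,33.1,190.4,4.2,-5.6,  50,38.6,222.1,4.9,-6.6,  50,44.1,253.9,5.6,-7.5,  50,49.6,285.6,6.3,-8.5,  50,55.1,317.3,7,-9.4,  50,55.1,317.3,7,-9.4
(0.6047, -0.014, 0.133, -2.8)
```

Emit:
apply_moves(
  deltas=[85, -12, -32, 0, 1, 85, -25, -64, 0, 2, 85, -37, -97, 0, 3, 85, -49, -129, 0, 4, 85, -61, -161, 0, 5, 85, -73, -193, 0, 6, 85, -86, -225, 0, 7, 85, -98, -258, 0, 8, 85, -110, -290, 0, 9, 85, -122.5, -322.1, 0.5, 9.4, 85, -122.5, -322.1, 0.5, 9.4, 85, -122.5, -322.1, 0.5, 9.4],
)

```text
clock: 19.53
position: [0.5925, -0.339, 0.1195]
ee_rot: [0.001, 0.108, 0.994, -0.0]
contact_force: [-0.1, 0.1, 0.5]
width: 0.0848
gripper_force: 0.0
```

Emit:
apply_moves(
  deltas=[85, 0, 0, 25, 0, 85, 0, 0, 50, 0, 85, 0, 0, 75, 0, 85, 0, 0, 100, 0, 85, 0, 0, 100, 0, 50, 0, 0, 100, 0, 50, 0, 0, 100, 0, 50, 0, 0, 100, 0, 50, 0, 0, 100, 0, 50, 0, 0, 100, 0, 50, 0, 0, 100, 0],
)

```text
clock: 20.45
position: [0.5915, -0.3363, 0.0217]
ee_rot: [0.001, 0.106, 0.994, -0.0]
contact_force: [0.5, 1.0, 3.2]
width: 0.0644
gripper_force: 70.7
```

Emit:
apply_moves(
  deltas=[50, 0, 0, -20, 0, 50, 0, 0, -50, 0, 50, 0, 0, -80, 0, 50, 0, 0, -110, 0, 50, 0, 0, -120, 0, 50, 0, 0, -120, 0],
)

```text
clock: 20.95
position: [0.5924, -0.3373, 0.1439]
ee_rot: [0.003, 0.106, 0.994, -0.002]
contact_force: [0.3, 0.1, -1.1]
width: 0.0646
gripper_force: 70.2
```

Emit:
apply_moves(
  deltas=[50, 5.5, 32, 1, -1, 50, 11, 63, 1, -2, 50, 16.5, 95, 2, -3, 50, 22, 127, 3, -4, 50, 27.5, 159, 4, -5, 50, 33, 190, 4, -6, 50, 38.5, 222, 5, -7, 50, 44, 254, 6, -8, 50, 49.5, 286, 6, -9, 50, 55.1, 317.6, 7, -9.4, 50, 55.1, 317.6, 7, -9.4, 50, 55.1, 317.6, 7, -9.4],
)

```text
clock: 21.95
position: [0.6025, -0.012, 0.1309]
ee_rot: [-0.002, 0.023, 1.0, 0.0]
contact_force: [0.9, -0.3, -0.9]
width: 0.0648
gripper_force: 70.1
```

Emit:
apply_moves(
  deltas=[50, 0, 0, 0, 0, 50, 0, 0, 20, 0, 50, 0, 0, 38, 0, 50, 0, 0, 44.5, 0, 50, 0, 0, 44.5, 0, 50, 0, 0, 44.5, 0, 85, 0, 0, 44.5, 0, 85, 0, 0, 44.5, 0, 85, 0, 0, 44.5, 0, 85, 0, 0, 44.5, 0],
)

```text
clock: 22.78
position: [0.6043, -0.0143, 0.0886]
ee_rot: [0.0, 0.025, 1.0, 0.0]
contact_force: [0.4, 0.2, 0.6]
width: 0.085
gripper_force: 0.0
```

Emit:
apply_moves(
  deltas=[85, 0, 0, -30, 0, 85, 0, 0, -60, 0, 85, 0, 0, -60, 0, 85, 40, 0, -60, 0, 85, 80, 0, -60, 0, 85, 120, 0, -60, 0, 85, 120, 0, -60, 0],
)

```text
clock: 23.37
position: [0.473, -0.0064, 0.1467]
ee_rot: [-0.007, 0.024, 1.0, 0.001]
contact_force: [-0.7, 0.5, -0.8]
width: 0.085
gripper_force: 0.0
```

```bash
python3 - <<'E'
from cyc import *
s=get_state();print(pose(s),s["clock"])
t,s=box(.054,dims=(.104,.066,.084))
box(.082)
c=adv((.6047,-.0138,.0885,-2.8),(120,0,-60,0));print(c)
P=(.4276,-.2318,10.4)
c=pick(c,P)
c=(P[0],P[1],.02+.15,P[2])
c=carry(c,3);print(c)
E
```

```text
(np.float64(0.47295956240533454), np.float64(-0.006404866610117796), np.float64(0.14665839203549175), -2.7952919658814204) 23.3667
box [ 0.6038 -0.0162 -0.0622] 0.042 deg -3.6
box [ 0.602  -0.0154 -0.0804] 0.055 deg -4.6
mean [ 0.6029 -0.0158 -0.0713]
box [ 0.6029 -0.0159 -0.0579] 0.06 deg -3.3
box [ 0.5931 -0.0631 -0.1862] 0.386 deg -10.7
mean [ 0.598  -0.0395 -0.122 ]
(np.float64(0.48484326351902796), np.float64(-0.00793802762452641), 0.1485, -2.8)
A
85,6.6,-32.3,4.1,-1.9,  85,13.2,-64.7,8.1,-3.8,  85,19.8,-97,12.2,-5.7,  85,26.4,-129.4,16.3,-7.5,  85,33,-161.7,20.4,-9.4,  85,39.6,-194,24.4,-11.3,  85,46.2,-226.4,28.5,-13.2,  85,46.2,-226.4,28.5,-13.2,  85,46.2,-226.4,28.5,-13.2
C
50,-23.7,20.3,1,1.5,  50,-47.4,40.5,2,2.9,  50,-71.2,60.8,3,4.4,  50,-94.9,81,4,5.9,  50,-118.6,101.3,5,7.3,  50,-142.3,121.5,6,8.8,  50,-166.1,141.8,7,10.3,  50,-189.8,162,8,11.7,  50,-213.5,182.3,9,13.2,  50,-213.5,182.3,9,13.2
(0.6047, -0.014, 0.161, -2.8)
```

Emit:
apply_moves(
  deltas=[85, 7, -32, 4, -2, 85, 13, -65, 8, -4, 85, 20, -97, 12, -6, 85, 26, -129, 16, -7.5, 85, 33, -162, 20, -9.5, 85, 40, -194, 24, -11, 85, 46.2, -226.4, 28.5, -13.2, 85, 46.2, -226.4, 28.5, -13.2, 85, 46.2, -226.4, 28.5, -13.2],
)

```text
clock: 24.32
position: [0.4282, -0.2344, 0.12]
ee_rot: [0.0, -0.089, 0.996, -0.0]
contact_force: [0.4, 0.4, -0.8]
width: 0.0848
gripper_force: 0.0
```

Emit:
apply_moves(
  deltas=[85, 0, 0, 25, 0, 85, 0, 0, 50, 0, 85, 0, 0, 75, 0, 85, 0, 0, 100, 0, 85, 0, 0, 100, 0, 50, 0, 0, 100, 0, 50, 0, 0, 100, 0, 50, 0, 0, 100, 0, 50, 0, 0, 100, 0, 50, 0, 0, 100, 0, 50, 0, 0, 100, 0],
)

```text
clock: 25.23
position: [0.4279, -0.2323, 0.0214]
ee_rot: [0.001, -0.09, 0.996, -0.001]
contact_force: [-0.4, 1.2, 4.9]
width: 0.0643
gripper_force: 68.3
```

Emit:
apply_moves(
  deltas=[50, 0, 0, -20, 0, 50, 0, 0, -50, 0, 50, 0, 0, -80, 0, 50, 0, 0, -115, 0, 50, 0, 0, -150, 0, 50, 0, 0, -150, 0],
)

```text
clock: 25.73
position: [0.4305, -0.2345, 0.1771]
ee_rot: [0.005, -0.09, 0.996, -0.005]
contact_force: [1.6, -1.1, -1.2]
width: 0.0645
gripper_force: 67.7
```

Emit:
apply_moves(
  deltas=[50, -24, 20, 1, 1.5, 50, -47, 40, 2, 3, 50, -71, 61, 3, 4.5, 50, -95, 81, 4, 6, 50, -119, 101, 5, 7.3, 50, -142, 121, 6, 8.8, 50, -166, 142, 7, 10.3, 50, -190, 162, 8, 11.7, 50, -213.5, 182.5, 9, 13, 50, -213.5, 182.5, 9, 13, 50, -213.5, 182.5, 9, 13, 50, -213.5, 182.5, 9, 13],
)

```text
clock: 26.73
position: [0.6033, -0.014, 0.1607]
ee_rot: [-0.001, 0.022, 1.0, -0.0]
contact_force: [-0.8, -0.1, -0.5]
width: 0.0644
gripper_force: 67.6
```

Emit:
apply_moves(
  deltas=[50, 0, 0, 0, 0, 50, 0, 0, 20, 0, 50, 0, 0, 38, 0, 50, 0, 0, 44.5, 0, 50, 0, 0, 44.5, 0, 50, 0, 0, 44.5, 0, 85, 0, 0, 44.5, 0, 85, 0, 0, 44.5, 0, 85, 0, 0, 44.5, 0, 85, 0, 0, 44.5, 0],
)

```text
clock: 27.57
position: [0.6042, -0.0141, 0.1169]
ee_rot: [0.0, 0.023, 1.0, 0.0]
contact_force: [0.2, -0.4, 0.3]
width: 0.085
gripper_force: 0.0
```

Emit:
apply_moves(
  deltas=[85, 0, 0, -30, 0, 85, 0, 0, -60, 0, 85, 0, 0, -60, 0, 85, 40, 0, -60, 0, 85, 80, 0, -60, 0, 85, 120, 0, -60, 0, 85, 120, 0, -60, 0],
)

```text
clock: 28.15
position: [0.4735, -0.0068, 0.1749]
ee_rot: [-0.007, 0.023, 1.0, 0.001]
contact_force: [-1.5, 0.3, -0.2]
width: 0.0849
gripper_force: 0.0
```

```bash
python3 - <<'E'
from cyc import *
s=get_state();print(pose(s),s["clock"])
t,s=box(.068,dims=(.104,.066,.112))
box(.014,init=(.4362,-.3793,-.162))
c=adv((.6047,-.0138,.1165,-2.6),(120,0,-60,0));print(c)
P=(.4362,-.3793,-9.3)
c=pick(c,P,.14)
c=(P[0],P[1],.02+.175,P[2])
c=carry(c,4);print(c)
E
```

```text
(np.float64(0.4735084582411804), np.float64(-0.006848957373625151), np.float64(0.17487226995040434), -2.5963131660587293) 28.15
box [ 0.6023 -0.0157 -0.046 ] 0.034 deg -2.6
box [ 0.6019 -0.0147 -0.0767] 0.069 deg -4.4
mean [ 0.6021 -0.0152 -0.0613]
box [ 0.4369 -0.3807 -0.1897] 0.093 deg -10.9
box [ 0.436  -0.3777 -0.1596] 0.036 deg -9.1
mean [ 0.4365 -0.3792 -0.1746]
(np.float64(0.48482353162511427), np.float64(-0.008356441424489547), 0.1765, -2.6)
ATraceback (most recent call last):
  File "<stdin>", line 7, in <module>
  File "cyc.py", line 18, in pick
    print("A");c=plan(c,[(85,*P[:2],hov,P[2],n),(85,*P[:2],hov,P[2],2)]);return c
                 ~~~~^^^^^^^^^^^^^^^^^^^^^^^^^^^^^^^^^^^^^^^^^^^^^^^^^^^
  File "h.py", line 68, in plan
    assert len(out)<=12,len(out)
           ^^^^^^^^^^^^
AssertionError: 13
```

```bash
python3 - <<'E'
from cyc import *
c=adv((.6047,-.0138,.1165,-2.6),(120,0,-60,0))
P=(.4365,-.3793,-9.6)
c=plan(c,[(85,*P[:2],.12,P[2],11),(85,*P[:2],.12,P[2],1)])
c=(P[0],P[1],.02+.175,P[2]);zh=.032+.028*4+.045
T=(.606,-.0138,-2.8)
plan(c,[(50,T[0],T[1],zh,T[2],12)])
E
```

```text
85,2.9,-33.9,5.1,0.6,  85,5.7,-67.8,10.3,1.3,  85,8.6,-101.7,15.4,1.9,  85,11.4,-135.5,20.5,2.5,  85,14.3,-169.4,25.7,3.2,  85,17.2,-203.3,30.8,3.8,  85,20,-237.2,36,4.5,  85,22.9,-271.1,41.1,5.1,  85,25.7,-305,46.2,5.7,  85,28.6,-338.9,51.4,6.4,  85,31.4,-372.8,56.5,7,  85,31.4,-372.8,56.5,7
50,-8.8,32.4,0.5,-0.6,  50,-17.7,64.8,1,-1.1,  50,-26.5,97.2,1.5,-1.7,  50,-35.4,129.5,2,-2.3,  50,-44.2,161.9,2.5,-2.8,  50,-53.1,194.3,3,-3.4,  50,-61.9,226.7,3.5,-4,  50,-70.8,259.1,4,-4.5,  50,-79.6,291.5,4.5,-5.1,  50,-88.5,323.9,5,-5.7,  50,-97.3,356.3,5.5,-6.2,  50,-106.2,388.6,6,-6.8
```

Emit:
apply_moves(
  deltas=[85, 3, -34, 5, 0.6, 85, 6, -68, 10, 1.3, 85, 9, -102, 15, 2, 85, 11, -135, 20, 2.5, 85, 14, -169, 26, 3, 85, 17, -203, 31, 4, 85, 20, -237, 36, 4.5, 85, 23, -271, 41, 5, 85, 26, -305, 46, 6, 85, 29, -339, 51, 6.5, 85, 31.4, -372.8, 56.5, 7, 85, 31.4, -372.8, 56.5, 7],
)

```text
clock: 29.35
position: [0.4369, -0.3876, 0.1191]
ee_rot: [0.001, 0.086, 0.996, -0.003]
contact_force: [0.1, -0.6, -0.1]
width: 0.085
gripper_force: 0.0
```

Emit:
apply_moves(
  deltas=[85, 0, 0, 0, 0, 85, 0, 0, 25, 0, 85, 0, 0, 50, 0, 85, 0, 0, 75, 0, 85, 0, 0, 100, 0, 85, 0, 0, 100, 0, 50, 0, 0, 100, 0, 50, 0, 0, 100, 0, 50, 0, 0, 100, 0, 50, 0, 0, 100, 0, 50, 0, 0, 100, 0, 50, 0, 0, 100, 0],
)

```text
clock: 30.35
position: [0.4366, -0.3799, 0.0216]
ee_rot: [0.001, 0.084, 0.996, -0.001]
contact_force: [0.3, 0.5, 4.0]
width: 0.0646
gripper_force: 69.5
```

Emit:
apply_moves(
  deltas=[50, 0, 0, -20, 0, 50, 0, 0, -50, 0, 50, 0, 0, -80, 0, 50, 0, 0, -115, 0, 50, 0, 0, -150, 0, 50, 0, 0, -175, 0, 50, 0, 0, -175, 0],
)

```text
clock: 30.93
position: [0.4381, -0.382, 0.2018]
ee_rot: [0.005, 0.084, 0.996, -0.004]
contact_force: [1.2, -0.5, -1.3]
width: 0.0649
gripper_force: 69.1
```

Emit:
apply_moves(
  deltas=[50, -9, 32, 0, -0.6, 50, -18, 65, 0, -1.2, 50, -27, 97, 0, -1.7, 50, -35, 130, 0, -2.3, 50, -44, 162, 0, -3, 50, -53, 194, 0, -3.5, 50, -62, 227, 0, -4, 50, -71, 259, 0, -4.5, 50, -80, 291, 0, -5, 50, -88, 324, 0, -5.7, 50, -97, 356, 3, -6.2, 50, -106.2, 388.6, 6, -6.8],
)

```text
clock: 31.93
position: [0.6053, -0.0125, 0.1884]
ee_rot: [-0.001, 0.024, 1.0, 0.0]
contact_force: [0.0, -0.3, -1.5]
width: 0.0645
gripper_force: 68.9
```

Emit:
apply_moves(
  deltas=[50, 0, 0, 0, 0, 50, 0, 0, 0, 0, 50, 0, 0, 0, 0],
)

```text
clock: 32.18
position: [0.6047, -0.0142, 0.1884]
ee_rot: [-0.001, 0.024, 1.0, -0.0]
contact_force: [-0.7, -0.3, -1.4]
width: 0.0647
gripper_force: 68.9
```

Emit:
apply_moves(
  deltas=[50, 0, 0, 20, 0, 50, 0, 0, 38, 0, 50, 0, 0, 44.5, 0, 50, 0, 0, 44.5, 0, 50, 0, 0, 44.5, 0, 85, 0, 0, 44.5, 0, 85, 0, 0, 44.5, 0, 85, 0, 0, 44.5, 0, 85, 0, 0, 44.5, 0],
)

```text
clock: 32.93
position: [0.6056, -0.0143, 0.1448]
ee_rot: [0.0, 0.025, 1.0, 0.0]
contact_force: [0.4, 0.0, -0.3]
width: 0.0851
gripper_force: 0.0
```

Emit:
apply_moves(
  deltas=[85, 0, 0, -30, 0, 85, 0, 0, -60, 0, 85, 0, 0, -60, 0, 85, 40, 0, -60, 0, 85, 80, 0, -60, 0, 85, 120, 0, -60, 0, 85, 120, 0, -60, 0],
)

```text
clock: 33.52
position: [0.4755, -0.0066, 0.203]
ee_rot: [-0.006, 0.024, 1.0, 0.001]
contact_force: [-1.1, -0.2, -1.3]
width: 0.0851
gripper_force: 0.0
```

```bash
python3 - <<'E'
from cyc import *
s=get_state();print(pose(s),s["clock"])
t,s=box(.082,dims=(.104,.066,.140))
a=cv2.resize(s["frame"][160:310,250:400,::-1],(400,400),interpolation=cv2.INTER_CUBIC)
b=cv2.resize(t["frame"][190:270,200:280,::-1],(400,400),interpolation=cv2.INTER_CUBIC)
cv2.imwrite("pics/c7.png",np.hstack([a,b]))
print(nets("tin_mid",t,.012),nets("tin_mid",s,.012))
print(adv((.606,-.0138,.1445,-2.8),(120,0,-60,0)))
E
```

```text
(np.float64(0.4754911107818625), np.float64(-0.006618735669256144), np.float64(0.20302275188805013), -2.7942799156702818) 33.5167
box [ 0.6027 -0.0159 -0.053 ] 0.037 deg -3.0
box [ 0.6022 -0.0155 -0.0797] 0.037 deg -4.6
mean [ 0.6025 -0.0157 -0.0663]
[([0.6595, 0.2533], [231.8, 221.1], 0.89), ([0.7787, 0.0219], [319.7, 178.9], 0.3)] [([0.655, 0.2426], [327.6, 204.9], 0.48), ([0.761, -0.1415], [412.5, 293.2], 0.17)]
(np.float64(0.4861432635190279), np.float64(-0.00793802762452641), 0.2045, -2.8)
```

View pics/c7.png

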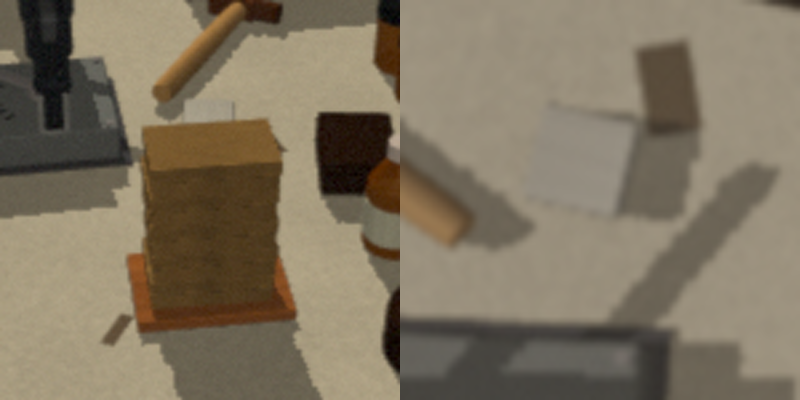

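The column is square on the board (left). In the right crop the tin's top face has corners at about (550,103), (640,115), (617,215), (528,203), unmoved so far. Next is the tin's pose.

```bash
python3 - <<'E'
from cyc import *
t=get_image("top")
for z,cs in((.024,[(230,210.6),(248,213),(243.4,233),(225.6,230.6)]),):
    w=np.array([ray(t,u,z)[:2] for u in cs]);print(w.round(4),w.mean(0)); e=np.roll(w,-1,0)-w;print(np.linalg.norm(e,axis=1),np.degrees(np.arctan2(e[:,1],e[:,0])))
s=t; import glob
p=get_image("side")
w=np.array([ray(p,(190+u/5,190+v/5),.024)[:2] for u,v in((645,38),(738,38),(740,85),(645,85))]);print("S",w.round(4),w.mean(0))
h=masks(t); S=h[...,1];V=h[...,2]
reg=(slice(200*SC,245*SC),slice(215*SC,260*SC))
print(np.percentile(S[reg],[5,25,50,75]),S[221*SC,235*SC],V[221*SC,235*SC],S[222*SC:224*SC,256*SC].mean())
Sb=cv2.GaussianBlur(S.astype(np.float32),(0,0),3)
for th in(38,42):
    m=(Sb<th)&(V>105); n,l,st,ce=cv2.connectedComponentsWithStats(m.astype(np.uint8)); k=l[221*SC,235*SC]
    print(th,k,st[k],ce[k]/SC)
    if k: 
        r=cv2.minAreaRect(cv2.findNonZero((l==k).astype(np.uint8))); print(np.array(r[0])/SC,np.array(r[1])/SC,r[2])
        f=fit([(t,l==k)],(.658,.247,-.2),(.052,.052,.024),.012);print(f,np.degrees(f[0][2]))
E
```

```text
[[0.6857 0.2569]
 [0.6803 0.2091]
 [0.627  0.2193]
 [0.6323 0.2663]] [0.65631632 0.23789691]
[0.04800946 0.05427791 0.04727876 0.05418121] [-96.46298778 169.20877384  83.48062243 -10.02439362]
S [[0.6353 0.2652]
 [0.6856 0.2561]
 [0.6761 0.208 ]
 [0.6263 0.2169]] [0.65582314 0.2365589 ]
[34. 47. 48. 51.] 35 146 52.25
38 18 [ 902  849   85   81 5050] [236.11366337 222.24272277]
[236.05738831 222.13114929] [18.32314682 17.86506844] 13.240520477294922
(array([ 0.65903621,  0.24428298, -0.34972125]), np.float64(0.2770618556701031)) -20.037551648499882
42 20 [ 899  845   91   88 5944] [236.03289031 222.15692295]
[235.97471619 222.10955811] [19.90006638 19.37539673] 12.994616508483887
(array([ 0.65724292,  0.24214738, -0.26749111]), np.float64(0.15267284390591584)) -15.326111728819765
```

```bash
python3 - <<'E'
from cyc import *
c=adv((.606,-.0138,.1445,-2.8),(120,0,-60,0))
P=(.6565,.2385,-10)
c=plan(c,[(72,*P[:2],.17,P[2],9),(72,*P[:2],.12,P[2],2)])
c=(*P[:2],.23,P[2])
plan(c,[(35,.6048,-.014,.215,-2.9,9)])
E
```

```text
72,-17.6,28.3,3.8,0.8,  72,-35.1,56.5,7.7,1.6,  72,-52.7,84.8,11.5,2.4,  72,-70.3,113.1,15.3,3.2,  72,-87.8,141.4,19.2,4,  72,-105.4,169.6,23,4.8,  72,-123,197.9,26.8,5.6,  72,-140.5,226.2,30.7,6.4,  72,-158.1,254.5,34.5,7.2,  72,-158.1,254.5,59.5,7.2,  72,-158.1,254.5,84.5,7.2
35,0.8,-28.6,1.7,-0.8,  35,1.6,-57.3,3.3,-1.6,  35,2.4,-85.9,5,-2.4,  35,3.1,-114.5,6.7,-3.2,  35,3.9,-143.1,8.3,-3.9,  35,4.7,-171.8,10,-4.7,  35,5.5,-200.4,11.7,-5.5,  35,6.3,-229,13.3,-6.3,  35,7.1,-257.6,15,-7.1
```

Emit:
apply_moves(
  deltas=[72, -18, 28, 4, 1, 72, -35, 57, 8, 1.6, 72, -53, 85, 11, 2.4, 72, -70, 113, 15, 3, 72, -88, 141, 19, 4, 72, -105, 170, 23, 5, 72, -123, 198, 27, 5.6, 72, -140, 226, 31, 6.4, 72, -158.1, 254.5, 34.5, 7.2, 72, -158.1, 254.5, 59.5, 7.2, 72, -158.1, 254.5, 84.5, 7.2, 72, -158.1, 254.5, 84.5, 7.2],
)

```text
clock: 34.82
position: [0.6539, 0.2385, 0.1138]
ee_rot: [-0.005, 0.087, 0.996, -0.002]
contact_force: [-1.8, 0.0, -1.4]
width: 0.072
gripper_force: 0.0
```

```bash
python3 - <<'E'
from cyc import *
print(pose(),get_state()["clock"])
t=get_image("top");s=get_image("side")
b=cv2.resize(t["frame"][190:270,200:280,::-1],(400,400),interpolation=cv2.INTER_CUBIC)
a=cv2.resize(s["frame"][160:230,290:360,::-1],(400,400),interpolation=cv2.INTER_CUBIC)
cv2.imwrite("pics/c8.png",np.hstack([a,b]))
print(nets("tin_mid",t,.012),nets("tin_mid",s,.012))
E
```

```text
(np.float64(0.6539280716410947), np.float64(0.2384909075232509), np.float64(0.1137627124206472), -9.954692854823076) 34.8167
[([0.6503, 0.2439], [235.2, 224.6], 0.54)] [([0.6552, 0.2436], [327.6, 204.7], 0.55)]
```

View pics/c8.png

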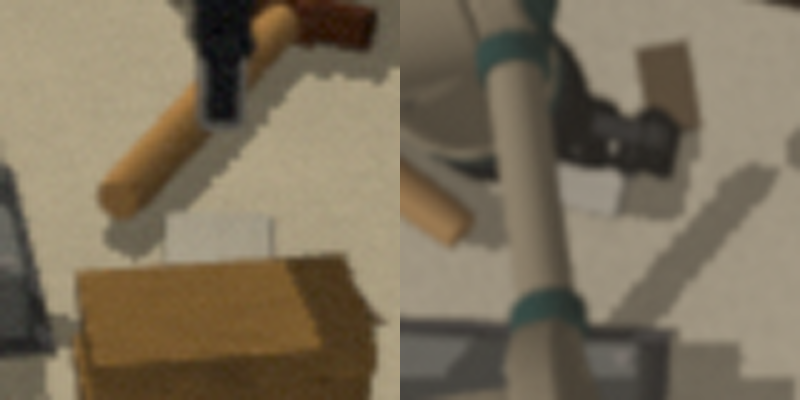

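Left crop: the tin is in place behind the column (168–270, 215–260) with the gripper centred above it. Descend and grip.

Emit:
apply_moves(
  deltas=[72, 0, 0, 0, 0, 72, 0, 0, 25, 0, 72, 0, 0, 50, 0, 72, 0, 0, 75, 0, 72, 0, 0, 99, 0, 72, 0, 0, 99, 0, 35, 0, 0, 99, 0, 35, 0, 0, 99, 0, 35, 0, 0, 99, 0, 35, 0, 0, 99, 0, 35, 0, 0, 99, 0, 35, 0, 0, 99, 0],
)

```text
clock: 36.02
position: [0.6576, 0.2386, 0.0238]
ee_rot: [0.002, 0.087, 0.996, 0.001]
contact_force: [0.2, -0.0, 7.0]
width: 0.0504
gripper_force: 64.6
```

Emit:
apply_moves(
  deltas=[35, 0, 0, -20, 0, 35, 0, 0, -50, 0, 35, 0, 0, -80, 0, 35, 0, 0, -115, 0, 35, 0, 0, -150, 0, 35, 0, 0, -185, 0, 35, 0, 0, -209, 0, 35, 0, 0, -209, 0],
)

```text
clock: 36.68
position: [0.6589, 0.2391, 0.2381]
ee_rot: [0.006, 0.087, 0.996, 0.002]
contact_force: [1.1, 0.4, 0.3]
width: 0.0502
gripper_force: 63.8
```

Emit:
apply_moves(
  deltas=[35, 1, -29, 2, -1, 35, 2, -57, 3, -1.6, 35, 2.5, -86, 5, -2.4, 35, 3, -115, 7, -3, 35, 4, -143, 8, -4, 35, 5, -172, 10, -4.7, 35, 5.5, -200, 12, -5.5, 35, 6.3, -229, 13, -6.3, 35, 7.1, -257.6, 15, -7.1, 35, 7.1, -257.6, 15, -7.1, 35, 7.1, -257.6, 15, -7.1, 35, 7.1, -257.6, 15, -7.1],
)

```text
clock: 37.68
position: [0.604, -0.0138, 0.2149]
ee_rot: [-0.0, 0.026, 1.0, 0.001]
contact_force: [0.7, 0.6, -1.4]
width: 0.0509
gripper_force: 63.8
```

```bash
python3 - <<'E'
from cyc import *
s=get_state();print(pose(s),s["width"],s["clock"])
p=get_image("side");show(p,"s9.png",(265,130,395,290),3.5)
E
```

```text
(np.float64(0.6039876498607011), np.float64(-0.01379319787724575), np.float64(0.2148743942846551), -2.958922123401756) 0.05086593702257808 37.6833
```

View pics/s9.png

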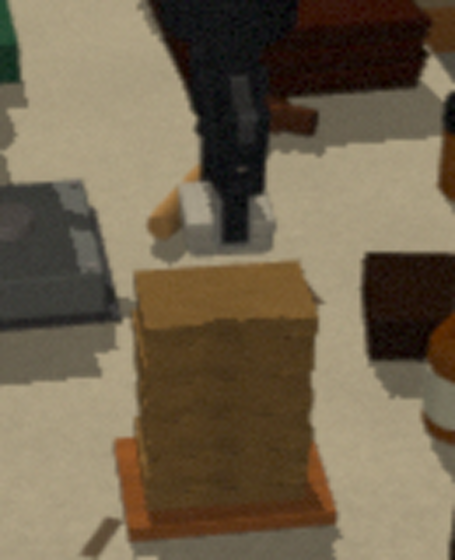

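The tin is held level and centred (near face 190–273) over the column top (140–317). Lowering.

Emit:
apply_moves(
  deltas=[35, 0, 0, 18, 0, 35, 0, 0, 34, 0, 35, 0, 0, 40, 0, 35, 0, 0, 41, 0, 35, 0, 0, 41, 0, 35, 0, 0, 41, 0],
)

```text
clock: 38.23
position: [0.6039, -0.0129, 0.1757]
ee_rot: [-0.0, 0.025, 1.0, -0.0]
contact_force: [-2.2, 0.2, 6.0]
width: 0.0505
gripper_force: 64.9
```

Emit:
apply_moves(
  deltas=[35, 0, 0, 0.5, 0, 75, 0, 0, 0, 0, 75, 0, 0, 0, 0, 75, 0, 0, 0, 0, 75, 0, 0, 0, 0, 75, 0, 0, -30, 0, 75, 0, 0, -60, 0, 75, 0, 0, -60, 0, 75, 40, 0, -60, 0, 75, 80, 0, -60, 0, 75, 120, 0, -60, 0, 75, 120, 0, -60, 0],
)

```text
clock: 39.23
position: [0.4748, -0.0066, 0.2326]
ee_rot: [-0.006, 0.025, 1.0, 0.001]
contact_force: [-0.9, 0.9, -0.8]
width: 0.0749
gripper_force: 0.0
```

```bash
python3 - <<'E'
from cyc import *
print(pose())
t=get_image("top");s=get_image("side")
b=cv2.resize(t["frame"][210:280,300:370,::-1],(400,400),interpolation=cv2.INTER_CUBIC)
a=cv2.resize(s["frame"][165:295,275:385,::-1],(400,473),interpolation=cv2.INTER_CUBIC)[:400]
cv2.imwrite("pics/c10.png",np.hstack([a,b]))
box(.082,dims=(.104,.066,.140))
def tin(p,name):
    print(name,"pred column/tin centre px",proj(p,[[.6025,-.0157,.176]]))
tin(t,"T");tin(s,"S")
q=np.array
AX=np.array([.497,.277]);PSI=-.04
def pin(qq,o,z,n,r=.075):
    a=np.pi+qq-.75+PSI; return (o,AX[0]+r*np.cos(a),AX[1]+r*np.sin(a),z,np.degrees(qq-.75+PSI),n)
c=adv((.6048,-.014,.174,-2.9),(120,0,-60,0));print(c)
print(pin(0,0,0,0))
c=plan(c,[(34,.40,.16,.20,-20,6),pin(0,34,.16,5)])
E
```

```text
(np.float64(0.47476221754727466), np.float64(-0.006564455470956332), np.float64(0.2326191335347121), -2.8969074265194816)
box [ 0.6026 -0.0156 -0.0563] 0.445 deg -3.2
box [ 0.6023 -0.0157 -0.0777] 0.131 deg -4.5
mean [ 0.6025 -0.0156 -0.067 ]
T pred column/tin centre px [[334.85884552 238.20661571]]
S pred column/tin centre px [[328.76767821 203.62071106]]
(np.float64(0.48495367713789767), np.float64(-0.007928847190794404), 0.23399999999999999, -2.9)
(0, np.float64(0.4442116013260823), np.float64(0.3302764954313206), 0, np.float64(-45.26366581533504), 0)
34,15.6,27.2,5.7,2.9,  34,31.1,54.5,11.3,5.7,  34,46.7,81.7,17,8.6,  34,62.2,108.9,22.7,11.4,  34,77.8,136.2,28.3,14.2,  34,93.3,163.4,34,17.1,  34,86.2,197.9,42,22.2,  34,79.1,232.3,50,27.2,  34,72,266.8,58,32.3,  34,64.9,301.3,66,37.3,  34,57.8,335.7,74,42.4
```

View pics/c10.png

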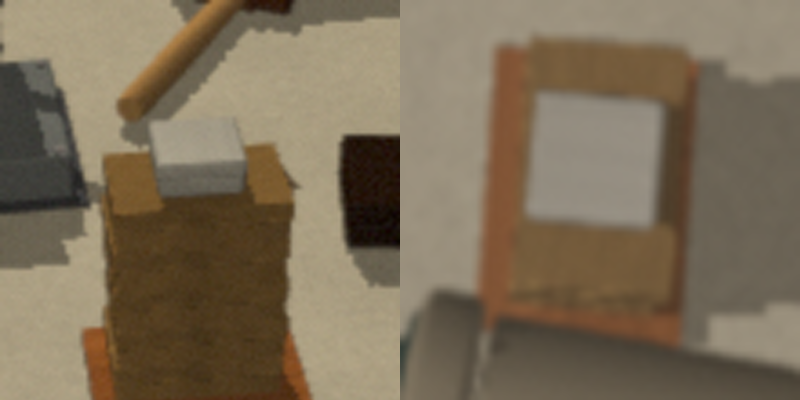

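The tin is flat and centred on the top carton (top-view centre ≈ (334.3,237.8) px, predicted 334.9,238.2). Lever next.

Emit:
apply_moves(
  deltas=[34, 16, 27, 6, 3, 34, 31, 54, 11, 6, 34, 47, 82, 17, 9, 34, 62, 109, 23, 12, 34, 78, 136, 28, 15, 34, 93, 163, 34, 18, 34, 86, 198, 42, 23, 34, 79, 232, 50, 28, 34, 72, 267, 58, 33, 34, 65, 301, 66, 38, 34, 57.8, 335.7, 74, 42.4, 34, 57.8, 335.7, 74, 42.4],
)

```text
clock: 40.43
position: [0.4469, 0.3368, 0.1583]
ee_rot: [-0.0, 0.385, 0.923, 0.002]
contact_force: [0.3, -0.6, -0.1]
width: 0.034
gripper_force: 0.0
```

Emit:
apply_moves(
  deltas=[34, 0, 0, 0, 0, 34, 0, 0, 0, 0, 34, 0, 0, 30, 0, 34, 0, 0, 45, 0, 34, 0, 0, 45, 0, 34, 0, 0, 45, 0],
)

```text
clock: 40.93
position: [0.4437, 0.329, 0.1153]
ee_rot: [-0.0, 0.386, 0.923, -0.001]
contact_force: [-0.2, 0.5, 0.9]
width: 0.0341
gripper_force: 0.0
```

```bash
python3 - <<'E'
from cyc import *
print(pose(),get_state()["contact_force"],get_state()["clock"])
p=get_image("side");show(p,"s11.png",(220,130,300,190),7)
print(pose())
E
```

```text
(np.float64(0.4436861825138599), np.float64(0.32901877566015847), np.float64(0.1152870262199877), -45.38108978688692) [-0.16799083  0.51663193  0.91821863] 40.9333
(np.float64(0.44445507242402427), np.float64(0.32959350882707805), np.float64(0.11620817025563135), -45.374488249836055)
```

View pics/s11.png

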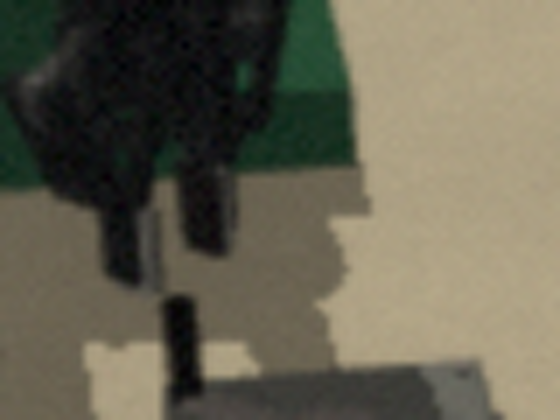

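The pin top at (180,298) lies midway below the two fingertips (135,285) and (210,250). Descending to cage it, then clicking one notch per call.

Emit:
apply_moves(
  deltas=[34, 0, 0, 25, 0, 34, 0, 0, 48, 0, 34, 0, 0, 48, 0, 34, 0, 0, 48, 0, 20, 0, 0, 48, 0, 20, 0, 0, 48, 0, 20, 0, 0, 48, 0, 20, 0, 0, 48, 0],
  squeeze=20,
)

```text
clock: 41.65
position: [0.4444, 0.3305, 0.0685]
ee_rot: [0.001, 0.385, 0.923, 0.001]
contact_force: [-0.5, -0.4, 0.4]
width: 0.02
gripper_force: 0.0
```

Emit:
apply_moves(
  deltas=[20, -0.5, -9, 0, -7, 20, -2.3, -18.6, 0, -14, 20, -2.4, -19.2, 0, -14.3, 20, -2.4, -19.2, 0, -14.3, 20, -2.3, -18.6, 0, -14.3, 20, -2.3, -18.6, 0, -14.3, 20, -2.3, -18.6, 0, -14.3, 20, -2.3, -18.6, 0, -14.3, 20, -2.3, -18.6, 0, -14.3],
)

```text
clock: 42.4
position: [0.4321, 0.3155, 0.0672]
ee_rot: [-0.0, 0.268, 0.964, -0.0]
contact_force: [-0.5, -0.2, -0.9]
width: 0.0197
gripper_force: 0.0
```

Emit:
apply_moves(
  deltas=[10, 0, 0, 0, 0, 10, 0, 0, 0, 0, 10, 0, 0, 0, 0, 10, 0, 0, 0, 0],
)

```text
clock: 42.73
position: [0.4327, 0.3163, 0.0674]
ee_rot: [0.0, 0.268, 0.964, 0.001]
contact_force: [0.9, 4.8, -1.0]
width: 0.0135
gripper_force: 21.1
```

Emit:
apply_moves(
  deltas=[20, 0, 0, 0, 0, 20, 0, 0, 0, 0, 20, 0, 0, 0, 0, 20, -0.5, -9, 0, -7, 20, -2.3, -18, 0, -14, 20, -2.3, -18.6, 0, -14.3, 20, -2.3, -18.6, 0, -14.3, 20, -2.3, -17.6, 0, -14.3, 20, -2.3, -17.6, 0, -14.3, 20, -2.3, -17.6, 0, -14.3, 20, -2.3, -17.6, 0, -14.3, 20, -2.3, -17.6, 0, -14.3],
)

```text
clock: 43.73
position: [0.425, 0.2992, 0.0672]
ee_rot: [-0.0, 0.145, 0.989, -0.0]
contact_force: [0.5, -0.3, -0.2]
width: 0.0198
gripper_force: 0.0
```

Emit:
apply_moves(
  deltas=[20, 0, 0, 0, 0, 20, -0.5, -9, 0, -7, 20, -2.3, -18.6, 0, -14, 20, -2.4, -19.6, 0, -14.3, 20, -2.4, -19.6, 0, -14.3, 20, -2.3, -18.6, 0, -14.3, 20, -2.3, -18.6, 0, -14.3, 20, -2.3, -18.6, 0, -14.3, 20, -2.3, -18.6, 0, -14.3, 20, -2.3, -18.6, 0, -14.3],
)

```text
clock: 44.57
position: [0.4219, 0.2809, 0.0673]
ee_rot: [-0.0, 0.021, 1.0, 0.0]
contact_force: [-0.9, -0.0, -0.1]
width: 0.0202
gripper_force: 0.0
```

Emit:
apply_moves(
  deltas=[20, 0, 0, 0, 0, 20, -0.5, -9, 0, -7, 20, -2.3, -18.6, 0, -14, 20, -2.4, -19.6, 0, -14.3, 20, -2.4, -19.6, 0, -14.3, 20, -2.3, -18.6, 0, -14.3, 20, -2.3, -18.6, 0, -14.3, 20, -2.3, -18.6, 0, -14.3, 20, -2.3, -18.6, 0, -14.3, 20, -2.3, -18.6, 0, -14.3],
)

```text
clock: 45.4
position: [0.4234, 0.2622, 0.0673]
ee_rot: [0.0, -0.103, 0.995, 0.0]
contact_force: [-0.6, 0.6, -0.7]
width: 0.02
gripper_force: 0.0
```

Emit:
apply_moves(
  deltas=[20, 0, 0, 0, 0, 20, -0.5, -9, 0, -7, 20, -2.3, -18.6, 0, -14, 20, -2.4, -19.6, 0, -14.3, 20, -2.4, -19.6, 0, -14.3, 20, -2.3, -18.6, 0, -14.3, 20, -2.3, -18.6, 0, -14.3, 20, -2.3, -18.6, 0, -14.3, 20, -2.3, -18.6, 0, -14.3, 20, -2.3, -18.6, 0, -14.3],
)

```text
clock: 46.23
position: [0.4294, 0.2445, 0.0673]
ee_rot: [-0.0, -0.226, 0.974, 0.0]
contact_force: [0.1, -0.1, -0.7]
width: 0.02
gripper_force: 0.0
```

Emit:
apply_moves(
  deltas=[26, 0, 0, 0, 0, 26, 0, 0, 0, 0, 26, 0, 0, -25, 0, 26, 0, 0, -55, 0, 26, 0, 0, -95, 0, 26, 0, 0, -130, 0, 26, 40, 0, -130, 0, 26, 80, 0, -130, 0, 26, 120, 0, -130, 0, 26, 120, 0, -130, 0],
)

```text
clock: 47.07
position: [0.3128, 0.1879, 0.1961]
ee_rot: [-0.005, -0.227, 0.974, -0.001]
contact_force: [-1.7, -0.5, -1.0]
width: 0.026
gripper_force: 0.0
```

```bash
python3 - <<'E'
from cyc import *
print(pose(),get_state()["clock"])
t=get_image("top");s=get_image("side")
b=cv2.resize(t["frame"][240:330,180:270,::-1],(400,400),interpolation=cv2.INTER_CUBIC)
a=cv2.resize(s["frame"][165:295,265:395,::-1],(400,400),interpolation=cv2.INTER_CUBIC)
cv2.imwrite("pics/c12.png",np.hstack([a,b]))
for q in("lever_tab",):print(nets(q,t,.066),nets(q,s,.066))
for q in("spool","coasters","wallets","dye","hot_pen","mallet"):print(q,nets(q,t,0)[:1],nets(q,s,0)[:1])
E
```

```text
(np.float64(0.31276865299955553), np.float64(0.1878746703542933), np.float64(0.19605537696990058), 26.19059989723956) 47.0667
[([0.4306, 0.2482], [226.2, 309.1], 0.66)] [([0.4307, 0.254], [242.8, 192.9], 0.86)]
spool [([0.5093, -0.268], [426.9, 281.9], 0.53)] [([0.5113, -0.2695], [306.5, 360.5], 0.74)]
coasters [([0.7818, -0.1251], [373.9, 179.9], 0.9)] [([0.7729, -0.1294], [415.2, 293.0], 0.87)]
wallets [([0.7768, 0.1506], [272.2, 179.6], 0.66)] [([0.7908, 0.1632], [383.6, 219.4], 0.56)]
dye [([0.7781, 0.027], [317.8, 180.1], 0.61)] [([0.7805, 0.0234], [396.4, 250.9], 0.66)]
hot_pen [([0.7323, -0.2952], [436.7, 199.2], 0.83)] [([0.7338, -0.2952], [425.9, 354.0], 0.86)]
mallet [([0.6796, 0.3946], [180.4, 213.2], 0.7)] [([0.6834, 0.407], [325.9, 179.5], 0.84)]
```

View pics/c12.png

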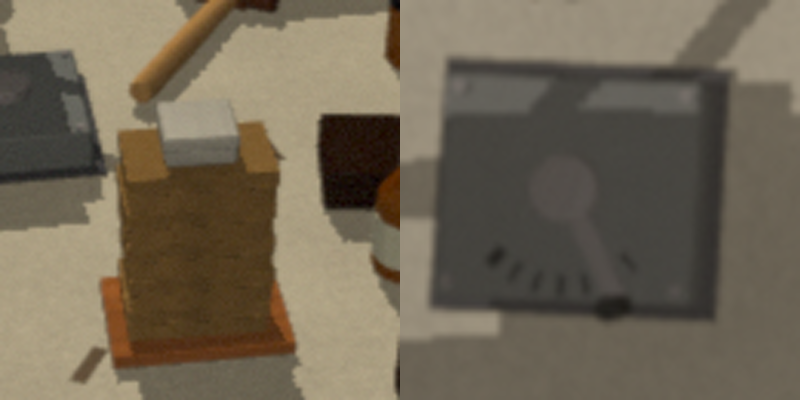

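Right crop: the broad mark (495) and thin marks 1–4 (515–585) are left of the arm. The arm covers mark 5 and only mark 6 (630) is to its right, so the lever is in notch 5. Column and tin are intact, and the other items haven't moved.

```bash
python3 -c "
from rig import *
print(sign_off())"
```

```text
the job is handed in; nothing more can be done
None
```

The job is handed in: I zeroed the counter, stacked all five cartons squarely on the board with the tin centred on top, clicked the lever forward to notch 5, and saw no other items moved in the final pictures.

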